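Lock the saw stop onto its slotted rail with a T-bolt

ROBOT

A 6-joint arm with a two-finger parallel gripper is mounted at the origin on the work surface. World frame = base frame: x ahead of the robot, y to its left, z up, the work surface at z = 0. Lengths are in m, angles in rad, forces in N, time in s.
With the tool pointing down it reaches from about 0.3 to 0.775 m from the base axis. Payload 14.6 kg.
Tool frame: the origin (TCP) lies midway between the tips of the shut fingers; the grasp point (between the pads) lies 19 mm behind it; z points along the fingers, y is the direction in which the jaws open and shut (so a half turn about z gives the same grasp; the last joint's range is limited). The gripper opens to 94 mm and grips with 3 to 60 N. Pads are 16 mm wide; open, the fingers measure 119 mm over their backs; the gripper's body (75 mm by 177 mm) begins 78 mm behind the grasp point.
Start: joints at [1.237, 0.3, 1.521, -0, 1.321, -0.067], TCP at [0.145, 0.531, 0.205] pointing down, gripper open.
Joint ranges: [-3.03, 3.03], [-0.79, 2.21], [0.23, 2.52], [-1.04, 4.18], [0, 3.07], [-2.55, 2.55]. Speed limits (rad/s): [2.22, 2.22, 2.57, 3.14, 3.14, 3.14].

INTERFACE

Orientations are given as [roll, pitch, yaw] about the fixed x, y, z axes, in that order (R = Rz(yaw) Ry(pitch) Rx(roll)).
In Python, from station import sensors, eyes, ctrl gives the robot as it stands.
- The arm moves only by the shell command python3 -m creep 'ROWS' [FORCE]. ROWS is JSON, one flat list of numbers, 7 for each row, row after row: the shift along the tool's x, y, z in cm, then the turn, a rotation vector about the tool's x, y, z in degrees, then the gripper command: -1 is shut, 1 is fully open, values between are in proportion. In form: [x, y, z, rx, ry, rz, gripper, x, y, z, rx, ry, rz, gripper, ...]. A call has 1 to 12 rows; each row is the pose to reach, as a shift and turn from the pose commanded when the call began, along the tool's axes at that moment; what a row does not reach only later rows make up. A row lasts 1/8 s, in which the tool goes at most 62.5 mm and 10.7 degrees, less where a joint would pass 70% of its speed; a pose out of reach is approached as far as the arm can. A call with a gripper value outside its range is refused whole. The fingers move at their own pace and stop on an object; FORCE is the grip in N (left out, the last holds). Time passes only in rows, so rows that repeat a pose let the fingers close. It gives the time, the measured TCP pose, the force and the opening at its end, in the units of the state.
- sensors.get_obs(): the state, without advancing time (a new reading comes with each control period).
- eyes.camera(name): name is "side" or "top"; returns a dict with "color" (400x640x3 uint8, red, green, blue), "fx", "fy", "cx", "cy" (pixels), "k1" (the pictures are not rectified: a ray, as slopes to the right and down, at radius r is drawn at 1 + k1 r^2 times it, then the intrinsics apply), "R" (3x3) and "t" (3): a world point X has camera coordinates R X + t. Camera axes: x right, y down, z forward; pixel columns grow to the right and rows downward; lengths in m; the calibration is good to about 2 mm. A picture is of the moment at which its call begins. There is no depth.
- ctrl.hand_in(): hands the job in, once; it reports no verdict.
The state is a dict: "time_s": time; "qpos": joint angles; "joint_vel": joint speeds; "tau": joint torques, N m; "ee_pos": TCP position; "eef_rot": TCP orientation; "force": force on the tool from outside, world axes, zero at the start; "moment": the same for the moment, N m; "grip_width": finger opening in m.
Only numpy, scipy, OpenCV 4.12 (cv2) and the standard library are available. Lean on these libraries where they do the work, as an engineer would, in place of code of your own. Each camera call takes 0.05 s, during which the arm holds its last target.

TASK

Take the T-bolt out of its parking block and lower its head through the opening of the wooden stop into the slot of the rail below. Turn it clockwise, a quarter turn, until the head lies square across under the lips of the slot, then go on turning the nut clockwise until it is snug and clamps the stop where it stands. Tighten by feel and gently, push nothing hard, do not shift the stop or disturb the glue bottle, the offcut or the tin, and let go at the end.

Things in the scene. Friction and masses are not known exactly. Their poses are not given: they have to be found in the camera images.
- nut_grip (a point): Grip point on the steel nut's hexagonal cap, on the bolt's axis, 29 mm above the flange's underside. Cap: upright hexagon, 36 mm across flats, 34 mm tall (top 11 mm above this point), on the nut's round flange, 68 mm wide, 6 mm thick. It drives the flange through a spring: lags 0.5 rad per N m. y axis normal to one pair of flats, others every 60 degrees; z up. Bolt with nut: 0.42 kg.
- nut: The nut's flange; origin on the axis in its underside, z up. Turned clockwise from above it runs 3 mm per radian down the bolt. Its stiff thread turns the bolt along until that is stopped. Then it runs on at an even 0.15 to 0.25 N m for 0.3 to 1.4 rad until the head meets the lips; then the torque climbs by 0.01 N m per N of clamping. Snug: 0.4 to 0.55 N m; over 60 N crushes the stop.
- bolt: Steel T-bolt with the nut on it, upright, head down. Origin in the centre of the head's underside, x along the head, z up. Head 40 x 20 x 10 mm (x, y, z), same after half a turn. The neck above it, 20 mm square, 12 mm tall, has two rounded corners: in the slot it lets the bolt turn clockwise about 95 degrees, then stops it. At the start the flange's underside is 34 to 37 mm above the head's.
- head (a point): Centre of the T-bolt's head, 5 mm above its underside, on the bolt's axis.
- rail: Fixed aluminium rail, 320 x 60 x 28 mm high. Origin in the centre of its underside (on the bench), x along its length, z up. A T-slot runs along its whole centre line: mouth 22 mm wide through lips 9 mm thick (19 to 28 mm above the bench), below it a cavity 48 mm wide, 3 to 19 mm above the bench.
- stop: Loose wooden saw stop (about 0.6 kg) astride the rail: plate 160 x 90 x 14 mm on the rail's top, guides hanging down either side, a fence 30 mm high across its +x end. Origin in the centre of the plate's underside, x along the rail, z up. It must stay where it is, to a few millimetres.
- opening (a point): Centre of the oblong opening through the stop's plate, in the plate's top face, 42 mm above the bench; 50 mm along x (the slot's direction), 30 mm along y, over the middle of the slot. With the bolt in place the nut's flange rests on the plate around it and the head hangs free in the cavity.
- park: Fixed wooden parking block, 90 x 70 x 12 mm, with a pocket 46 x 26 mm and 8 mm deep in which the bolt's head stands. Origin in the centre of its underside, x along the pocket.
- glue: Bystander: white plastic glue bottle, 60 mm in diameter, 140 mm tall, origin in the centre of its underside.
- offcut: Bystander: wooden offcut 110 x 50 x 35 mm, origin in the centre of its underside, x along its length.
- tin: Bystander: open dark tin, 72 mm in diameter, 80 mm tall, origin in the centre of its underside.
Mind the look-alikes: they are no part of the job. Leave any red look-alike of the bolt alone.

How it is judged:
By the outcome, as a careful person would: the job done as asked, in the order asked, and still so for the second after the job is handed in, with the robot touching nothing.
It also fails if it takes over 72 s, if anything falls off the work surface, if the arm or the gripper's body presses on something with over 40 N, if the wrist force passes 120 N, or if a joint passes its speed limit or range.

## Working session

There is one attempt and no reset: what is moved stays moved. The work goes in short steps, Python scripts to look and compute and a shell command to move; the robot and the scene stay as the last step left them, time stands still between calls to the robot, and variables do not carry over. Pictures are saved under pics/ and viewed, and the job is handed in when it is done.

```bash
ls; mkdir -p pics; python3 - <<'E'
from station import sensors, eyes, ctrl
import cv2
print(sensors.get_obs())
for n in("side","top"):
    c=eyes.camera(n); cv2.imwrite(f"pics/{n}0.png",c["color"][:,:,::-1])
    print({k:v for k,v in c.items() if k!="color"})
E
```

```text
pics
{'time_s': 0.0, 'qpos': array([ 1.23740742e+00,  3.00467554e-01,  1.52160108e+00, -7.84548208e-06,
        1.32074164e+00, -6.65972046e-02]), 'joint_vel': array([-0.0009802 , -0.00173334, -0.0010799 , -0.00121744, -0.00014782,
       -0.0012435 ]), 'tau': array([ 3.50549679e-03, -5.31814384e+01, -3.52730405e+01,  7.09880982e-02,
        2.44872255e-02, -8.48633658e-05]), 'ee_pos': array([0.14491145, 0.53027309, 0.20487983]), 'eef_rot': array([-3.14037723e+00, -7.34479765e-05,  2.87480285e+00]), 'force': array([ 0.26386126, -0.7222932 , -0.51769641]), 'moment': array([-0.01212541,  0.03734994, -0.00823383]), 'grip_width': 0.09395880614915955}
{'fx': 429.1771409638128, 'fy': 429.1771409638128, 'cx': 321.8873250161828, 'cy': 204.39575077627987, 'k1': 0.002669410795198344, 'R': array([[-0.99783232, -0.06535062,  0.0077438 ],
       [-0.03916685,  0.49519202, -0.86790024],
       [ 0.05288315, -0.8663222 , -0.49667818]]), 't': array([0.54524694, 0.06736356, 1.04994954])}
{'fx': 365.9205958827749, 'fy': 365.9205958827749, 'cx': 325.84404084265265, 'cy': 204.72615353785483, 'k1': -0.02445629463557554, 'R': array([[-0.01875697, -0.99976491,  0.01087631],
       [-0.99725182,  0.0179278 , -0.0718847 ],
       [ 0.07167281, -0.01219476, -0.99735365]]), 't': array([0.01272866, 0.55720449, 0.94213722])}
```

View pics/side0.png

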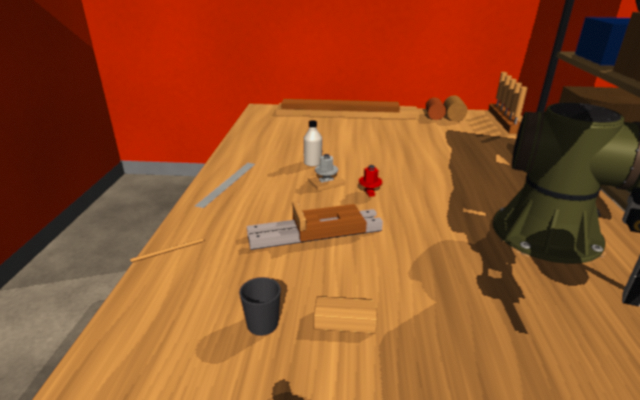

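View pics/top0.png

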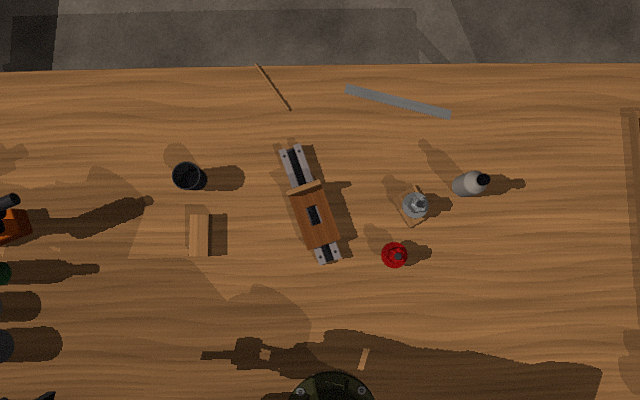

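Side view: grey bolt at about (326,168), glue at (313,147), red decoy at (371,180), stop at (330,222), tin at (262,305), offcut at (345,314). Top view: nut at (415,205), opening at (314,215), red decoy at (395,255), glue at (470,183). Next I'll zoom in.

```bash
cat > h.py <<'E'
import numpy as np, cv2
from station import sensors, eyes, ctrl
def ray(c,u,v):
    xd=np.array([(u-c["cx"])/c["fx"],(v-c["cy"])/c["fy"]]); x=xd.copy()
    for _ in range(20): x=xd/(1+c["k1"]*(x@x))
    d=c["R"].T@np.array([x[0],x[1],1]); return -c["R"].T@c["t"], d/np.linalg.norm(d)
def plane(c,u,v,z):
    o,d=ray(c,u,v); return o+d*(z-o[2])/d[2]
def proj(c,X):
    p=c["R"]@np.array(X)+c["t"]; x=p[:2]/p[2]; x=x*(1+c["k1"]*(x@x)); return x*c["fx"]+[c["cx"],c["cy"]]
def tri(c1,p1,c2,p2):
    o1,d1=ray(c1,*p1);o2,d2=ray(c2,*p2)
    s=np.linalg.lstsq(np.c_[d1,-d2],o2-o1,rcond=None)[0]
    a=o1+d1*s[0];b=o2+d2*s[1]; return (a+b)/2,np.linalg.norm(a-b)
def crop(c,x,y,w,h,s,name):
    im=c["color"][y:y+h,x:x+w,::-1]; cv2.imwrite("pics/"+name,cv2.resize(im,None,fx=s,fy=s,interpolation=cv2.INTER_CUBIC))
E
python3 - <<'E'
from h import *
import pickle
t=eyes.camera("top");s=eyes.camera("side");pickle.dump((t,s),open("c0.pkl","wb"))
crop(t,380,165,80,60,10,"nut_t.png");crop(t,265,135,100,140,4.2,"rail_t.png");crop(s,290,130,100,75,8,"nut_s.png");crop(s,240,190,150,65,5,"rail_s.png")
E
```

```text
(no output)
```

View pics/nut_t.png

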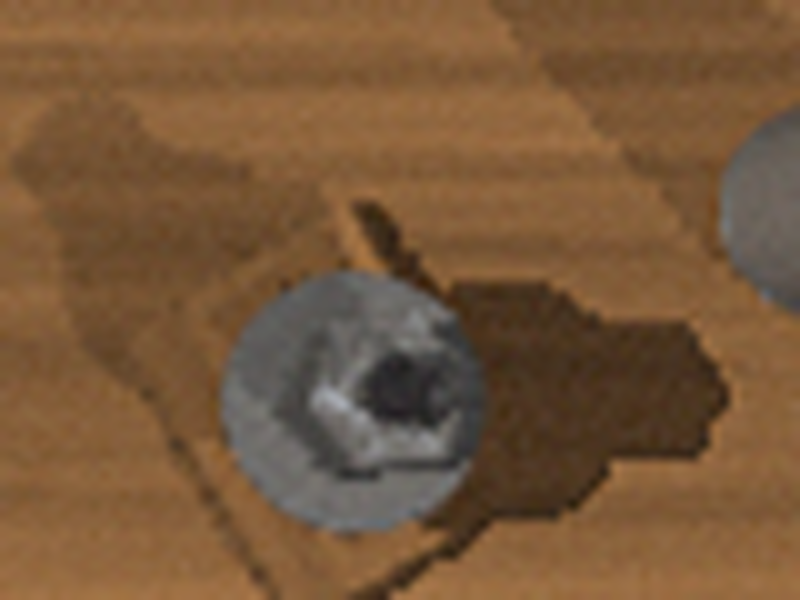

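View pics/rail_t.png

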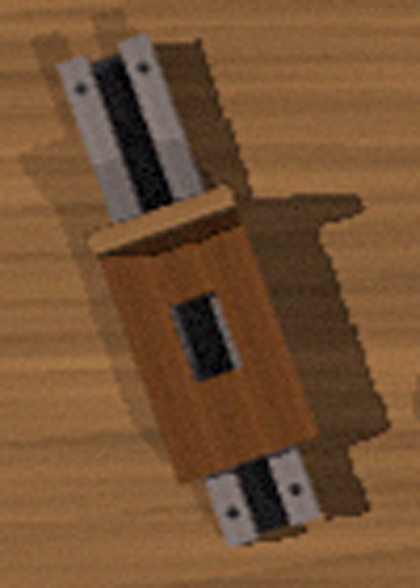

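View pics/nut_s.png

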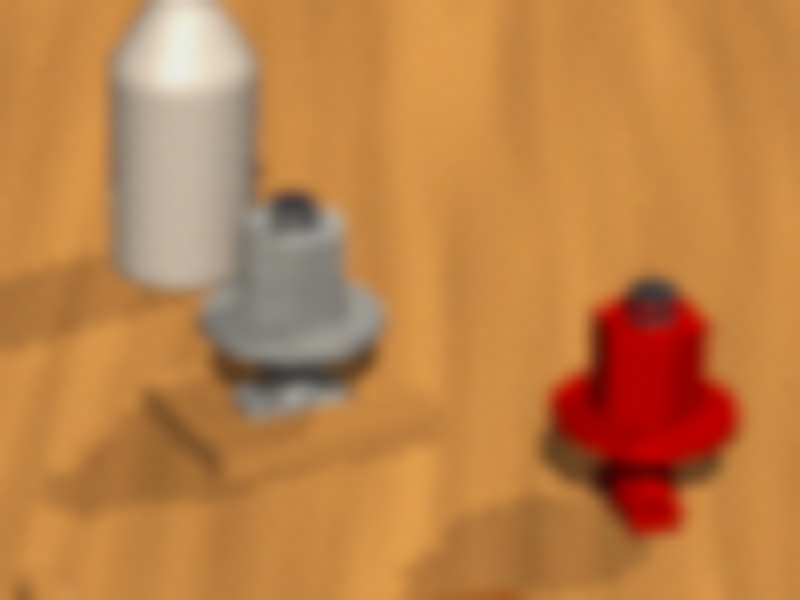

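View pics/rail_s.png

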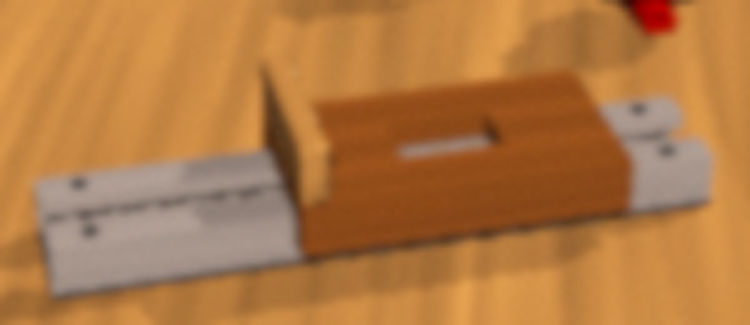

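```bash
python3 - <<'E'
from h import *
import pickle
t,s=pickle.load(open("c0.pkl","rb"))
f=lambda x0,y0,k,u,v:(x0+(u+.5)/k-.5,y0+(v+.5)/k-.5)
print("cam pos",-t["R"].T@t["t"],-s["R"].T@s["t"])
nt=f(380,165,10,353,400); print("nut top-plane z.0425:",plane(t,*nt,.0425))
ns=f(290,130,8,292,312)
print("side flange z.0455",plane(s,*ns,.0455), tri(t,nt,s,ns))
P=lambda u,v,z:plane(t,*f(265,135,4.2,u,v),z)
# opening corners, top face z=.042
op=[(172,307),(215,293),(241,367),(198,382)]
O=[P(u,v,.042) for u,v in op];
for o in O: print(o[:2])
print("open c",np.mean(O,0))
# rail corners z .028
R_=[P(58,65,.028),P(148,35,.028),P(230,546,.028),P(320,515,.028)]
for r in R_: print("rail",r[:2])
print("rail c",np.mean(R_,0)); a=(R_[0]+R_[1])/2-(R_[2]+R_[3])/2; print("yaw",np.degrees(np.arctan2(a[1],a[0])),np.linalg.norm(a))
# stop corner near end
for p in [(182,482),(315,436)]: print("stop",P(*p,.042)[:2])
# slot mids at rail top
for p in [(90,62),(125,52),(245,535),(290,523)]: print("slot",P(*p,.028)[:2])
S=lambda u,v,z:plane(s,*f(290,130,8,u,v),z)
for p in [(150,395),(215,465),(440,425)]: print("park side",S(*p,.012)[:2])
for p in [(240,410),(345,385)]: print("head side",S(*p,.014)[:2])
print("glue",plane(t,470,184,.07),S(180,283,0))
print("red",S(640,480,0.0))
E
python3 - <<'E'
import sys;sys.path.insert(0,'.')
from h import *
import pickle
t,s=pickle.load(open("c0.pkl","rb"))
for n,c,x,y in(("a",t,398,186),("b",s,312,150)):
    im=c["color"][y:y+36,x:x+36]; g=im[:,:,2]; g=cv2.createCLAHE(4,(2,2)).apply(g)
    cv2.imwrite(f"pics/z{n}.png",cv2.resize(g,None,fx=16,fy=16,interpolation=cv2.INTER_LANCZOS4))
E
```

```text
cam pos [0.48838631 0.01422535 0.97956003] [0.4911788  0.91186893 0.57572959]
nut top-plane z.0425: [ 0.55205647 -0.22670082  0.0425    ]
side flange z.0455 [ 0.54924242 -0.22362387  0.0455    ] (array([ 0.55065142, -0.22623347,  0.04434765]), np.float64(0.002553791719521603))
[0.54901082 0.05492275]
[0.55711423 0.02851552]
[0.51160876 0.01343366]
[0.50296445 0.0397788 ]
open c [0.53017457 0.03416268 0.042     ]
rail [0.703287   0.12478723]
rail [0.72145337 0.06811186]
rail [0.40228131 0.02215566]
rail [ 0.42009673 -0.03351321]
rail c [0.5617796  0.04538539 0.028     ]
yaw 18.731421068683407 0.3180256079543308
stop [0.44260093 0.0504533 ]
stop [ 0.46885563 -0.03079344]
slot [0.70485148 0.10470835]
slot [0.71084864 0.08268587]
slot [0.4088025  0.01282759]
slot [ 0.41557734 -0.01496106]
park side [ 0.60098762 -0.21906681]
park side [ 0.57285303 -0.16541768]
park side [ 0.49385237 -0.2032298 ]
head side [ 0.56678902 -0.20548522]
head side [ 0.52953173 -0.22915535]
glue [ 0.5996356  -0.36158602  0.07      ] [ 0.60068351 -0.34481591  0.        ]
red [ 0.4212202  -0.18897891  0.        ]
```

View pics/za.png

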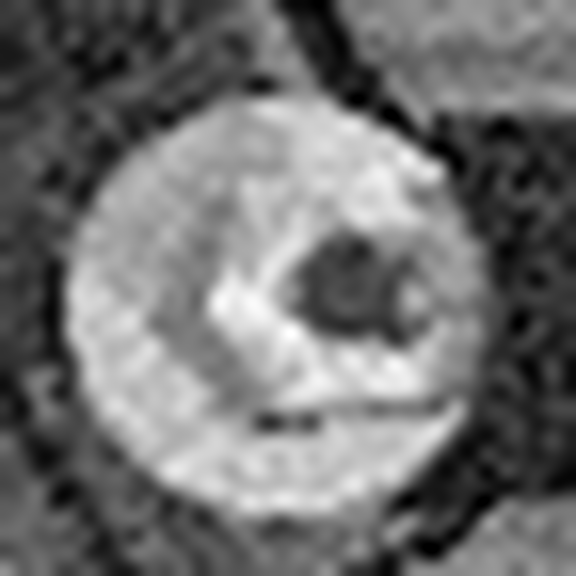

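View pics/zb.png

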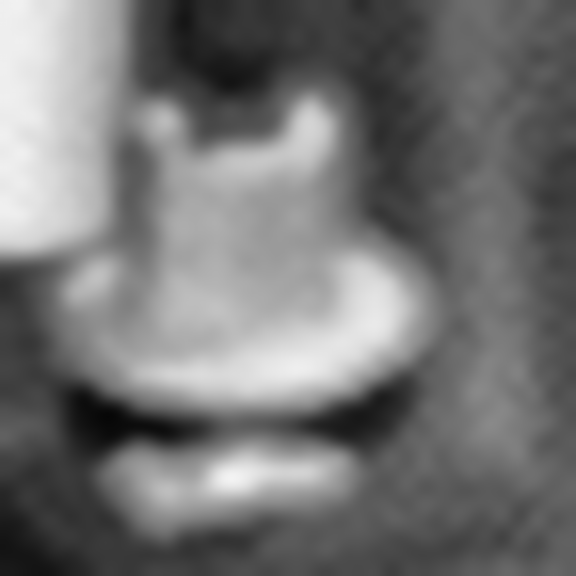

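```bash
cat >> h.py <<'E'
from scipy.spatial.transform import Rotation as Ro
def goto(p,alpha):
    """shift (cm, tool) & rotvec(deg, tool) from measured pose to tool-down pose with jaw angle alpha (deg)"""
    o=sensors.get_obs(); R0=Ro.from_euler('xyz',o["eef_rot"])
    best=None
    for y in (alpha+90,alpha-90):
        R1=Ro.from_euler('xyz',[np.pi,0,np.radians(y)])
        rv=(R0.inv()*R1).as_rotvec(degrees=True)
        if best is None or np.linalg.norm(rv)<np.linalg.norm(best): best=rv
    print("shift cm",(R0.inv().apply(np.array(p)-o["ee_pos"])*100).round(2),"rot",best.round(2))
def st():
    o=sensors.get_obs()
    print("t",round(o["time_s"],2),"p",o["ee_pos"].round(4),"jaw",round((np.degrees(o["eef_rot"][2])-90)%180,2),"rp",np.degrees(o["eef_rot"][:2]).round(2),"F",o["force"].round(2),"M",o["moment"].round(3),"w",round(o["grip_width"]*1000,2),"q6",round(np.degrees(o["qpos"][5]),1))
E
python3 - <<'E'
from h import *
goto((.551,-.226,.125),63)
E
```

```text
shift cm [-59.11 -62.26   8.05] rot [-0.04  0.   11.71]
```

```bash
python3 -m creep '[-4,-4.2,0,0,0,0.8,1,-8,-8.4,0,0,0,1.6,1,-12,-12.6,0,0,0,2.4,1,-16,-16.8,0,0,0,3.2,1,-20,-21,0,0,0,4,1,-24,-25.2,0,0,0,4.8,1,-28,-29.4,0,0,0,5.6,1,-32,-33.6,0,0,0,6.4,1,-36,-37.8,0,0,0,7.2,1,-40,-42,0,0,0,8,1,-44,-46.2,0,0,0,9,1,-48,-50.4,0,0,0,10,1]' 10; python3 -c "
from h import *
st();goto((.551,-.226,.125),63)"
```

```text
time_s: 1.7
ee_pos: [0.4757, -0.0842, 0.2055]
eef_rot: [3.141, 0.0, 2.699]
force: [0.3, 1.5, 0.9]
grip_width: 0.0941
t 1.7 p [ 0.4757 -0.0842  0.2055] jaw 64.66 rp [1.7999e+02 1.0000e-02] F [0.31 1.48 0.94] M [ 0.02  -0.024  0.042] w 94.08 q6 -79.0
shift cm [-12.87  -9.6    8.05] rot [0.01 0.01 1.66]
```

```bash
python3 -m creep '[-4,-3,1,0,0,0.5,1,-8,-6,3,0,0,1,1,-12,-9,6,0,0,1.7,1,-12.87,-9.6,8,0,0,1.7,1,-12.87,-9.6,8,0,0,1.7,1]'; python3 -c "
from h import *
import pickle
st();goto((.551,-.226,.052),63)
t=eyes.camera('top');s=eyes.camera('side');crop(s,260,90,133,100,6,'s1.png');crop(t,350,140,133,100,6,'t1.png')"
```

```text
time_s: 2.33
ee_pos: [0.5498, -0.2241, 0.1236]
eef_rot: [-3.142, -0.003, 2.67]
force: [0.5, 1.0, 0.5]
grip_width: 0.0939
t 2.33 p [ 0.5498 -0.2241  0.1236] jaw 62.96 rp [-180.    -0.2] F [0.54 1.   0.49] M [-0.005 -0.026  0.02 ] w 93.9 q6 -88.7
shift cm [-0.22 -0.11  7.16] rot [-0.   -0.2  -0.04]
```

View pics/s1.png

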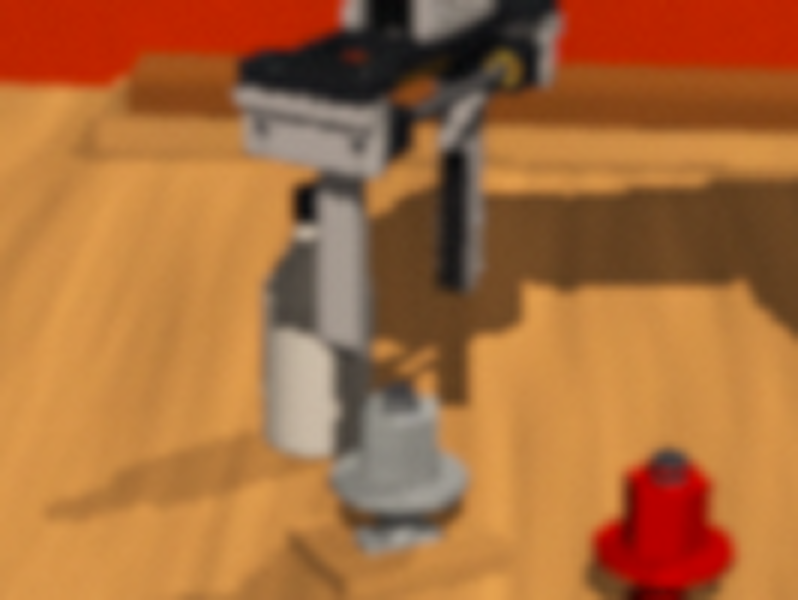

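View pics/t1.png

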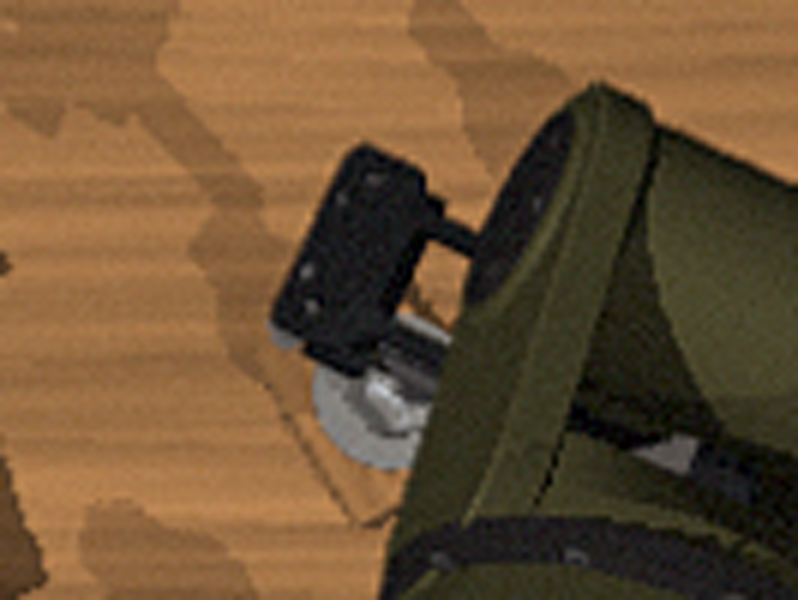

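Side view: the two fingertips straddle the nut at (345,345) and (460,290), and their midpoint sits over the cap at (400,400). The top view is mostly covered by the arm. Now I'll go down.

```bash
python3 -m creep '[-0.2,-0.1,1.5,0,-0.2,0,1,-0.2,-0.1,3,0,-0.2,0,1,-0.2,-0.1,4.5,0,-0.2,0,1,-0.2,-0.1,6,0,-0.2,0,1,-0.2,-0.1,7.1,0,-0.2,0,1,-0.2,-0.1,7.1,0,-0.2,0,1,-0.2,-0.1,7.1,0,-0.2,0,0,-0.2,-0.1,7.1,0,-0.2,0,0,-0.2,-0.1,7.1,0,-0.2,0,0,-0.2,-0.1,7.1,0,-0.2,0,0]' 3; python3 -c "
from h import *
st()
s=eyes.camera('side');crop(s,260,90,133,100,6,'s2.png')"
```

```text
time_s: 3.68
ee_pos: [0.5519, -0.2258, 0.0546]
eef_rot: [3.142, 0.004, 2.671]
force: [-0.6, 0.5, -0.6]
grip_width: 0.0578
t 3.67 p [ 0.5519 -0.2258  0.0546] jaw 63.01 rp [180.     0.22] F [-0.58  0.45 -0.6 ] M [0.018 0.048 0.024] w 57.77 q6 -88.8
```

View pics/s2.png

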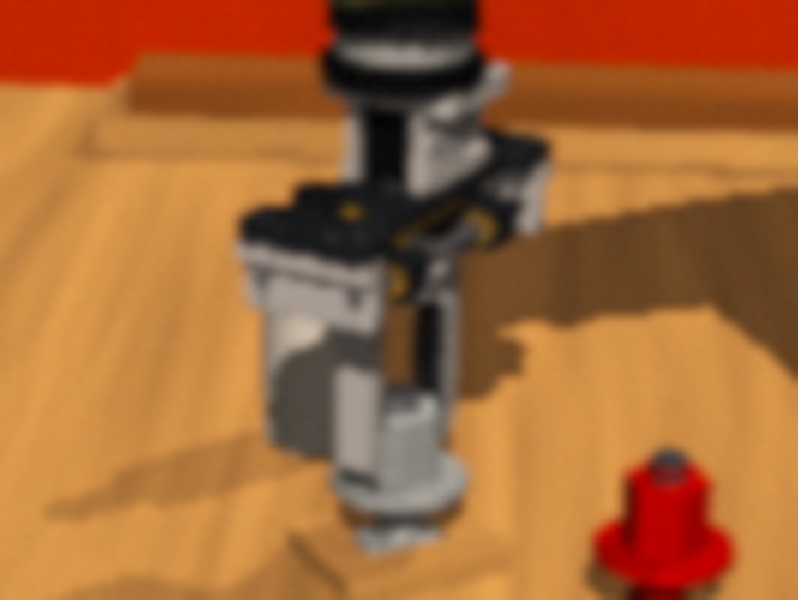

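```bash
python3 -m creep '[0,0,0.1,0,0,0,-0.1,0,0,0.1,0,0,0,-0.2,0,0,0.1,0,0,0,-0.4,0,0,0.1,0,0,0,-1,0,0,0.1,0,0,0,-1,0,0,0.1,0,0,0,-1,0,0,0.1,0,0,0,-1]' 4; python3 -c "
from h import *
st()"
```

```text
time_s: 4.6
ee_pos: [0.5518, -0.2258, 0.0534]
eef_rot: [-3.141, 0.003, 2.671]
force: [-1.6, -1.8, 0.2]
grip_width: 0.0367
t 4.6 p [ 0.5518 -0.2258  0.0534] jaw 63.02 rp [-179.99    0.2 ] F [-1.62 -1.84  0.18] M [-0.436  0.365 -0.037] w 36.73 q6 -88.8
```

```bash
python3 -m creep '[0,0,0,0,0,0,-1,0,0,0,0,0,0,-1,0,0,0,0,0,0,-1]' 40; python3 -c "
from h import *
st()
s=eyes.camera('side');crop(s,300,140,80,60,10,'s3.png')"
```

```text
time_s: 4.97
ee_pos: [0.5519, -0.2257, 0.0534]
eef_rot: [3.142, 0.003, 2.671]
force: [-0.8, -0.6, -0.4]
grip_width: 0.036
t 4.97 p [ 0.5519 -0.2257  0.0534] jaw 63.01 rp [180.    0.2] F [-0.77 -0.59 -0.39] M [-0.178  0.226  0.017] w 36.0 q6 -88.8
```

View pics/s3.png

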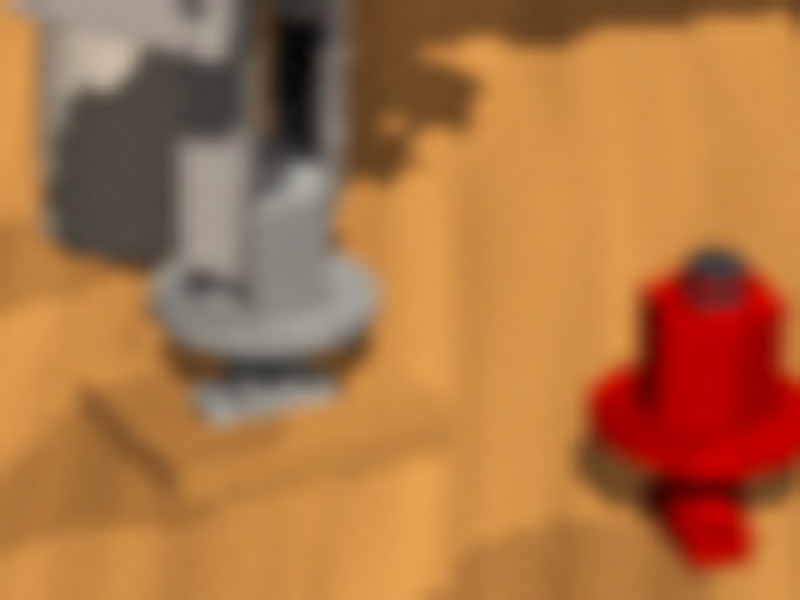

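Width 36.0 mm means the flats are seated on the pads. The side view shows the fingers on the cap at about (220,200) and the head still in the pocket. Next I'll lift, then bring the bolt close to the side camera to measure the head's angle.

```bash
python3 -m creep '[0,0,-0.5,0,0,0,-1,0,0,-1,0,0,0,-1,0,0,-2,0,0,0,-1,0,0,-5,0,0,0,-1,0,0,-9,0,0,0,-1,0,0,-14,0,0,0,-1,0,0,-19,0,0,0,-1,0,0,-23,0,0,0,-1,0,0,-23,0,0,0,-1]'; python3 -c "
from h import *
st(); goto((.5,.38,.29),78)
s=eyes.camera('side');print(proj(s,(.5,.38,.24)));crop(s,230,30,160,120,5,'s4.png')"
```

```text
time_s: 6.15
ee_pos: [0.5518, -0.2257, 0.2869]
eef_rot: [3.141, 0.009, 2.671]
force: [0.1, -0.7, -3.8]
grip_width: 0.0364
t 6.15 p [ 0.5518 -0.2257  0.2869] jaw 63.02 rp [179.99   0.54] F [ 0.08 -0.7  -3.81] M [-0.003 -0.04   0.01 ] w 36.41 q6 -88.8
shift cm [32.09 51.62 -0.61] rot [ -0.06   0.54 -14.98]
[337.84942924 223.29725262]
```

View pics/s4.png

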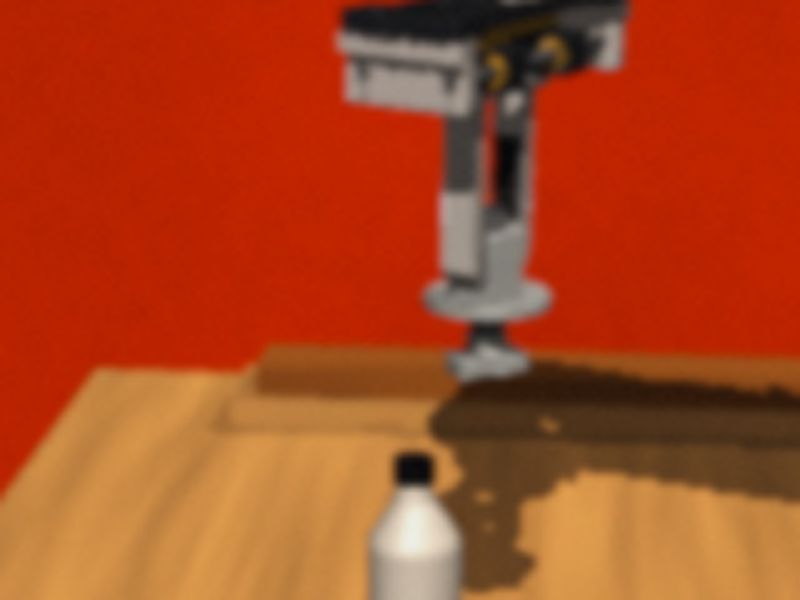

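Bolt is held at (488,310), with its weight showing (-3.8 N). Moving it toward the side camera.

```bash
python3 -m creep '[3,5,0,0,0,-1.5,-1,6,10,0,0,0,-3,-1,9.2,15,0,0,0,-4.5,-1,12.4,20,0,0,0,-6,-1,15.5,25,0,0,0,-7.5,-1,18.6,30,0,0,0,-9,-1,21.8,35,0,0,0,-10.5,-1,25,40,0,0,0,-12,-1,28,45,0,0,0,-13.5,-1,31,50,0,0,0,-15,-1,32,51.6,0,0,0,-15,-1,32,51.6,0,0,0,-15,-1]'; python3 -c "
from h import *
st()
s=eyes.camera('side');import pickle;pickle.dump((sensors.get_obs(),s),open('m1.pkl','wb'));crop(s,280,170,120,90,6.6,'s5.png')"
```

```text
time_s: 7.7
ee_pos: [0.4995, 0.38, 0.2802]
eef_rot: [-3.138, 0.001, 2.934]
force: [-0.3, -0.1, -3.8]
grip_width: 0.0355
t 7.7 p [0.4995 0.38   0.2802] jaw 78.09 rp [-1.7981e+02  7.0000e-02] F [-0.32 -0.13 -3.79] M [-0.026 -0.001 -0.015] w 35.51 q6 -44.1
```

View pics/s5.png

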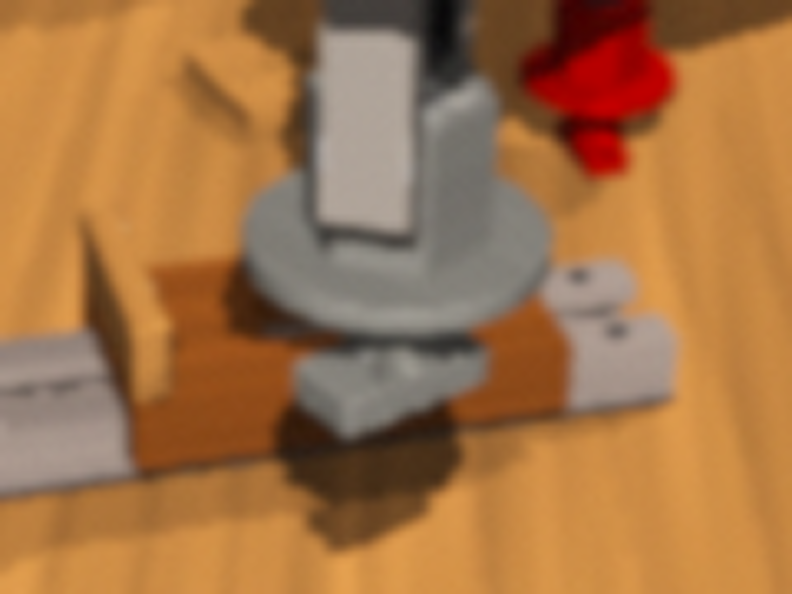

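```bash
cat > meas.py <<'E'
from h import *
import pickle,sys
def headedges(s,x0,y0,w,h,k=8,name=None):
    im=s["color"][y0:y0+h,x0:x0+w]; b=cv2.resize(im,None,fx=k,fy=k,interpolation=cv2.INTER_CUBIC).astype(int)
    m=((b[:,:,0]-b[:,:,2])<22).astype(np.uint8)*255
    if name: cv2.imwrite("pics/"+name,m)
    return m
E
python3 - <<'E'
from meas import *
o,s=pickle.load(open('m1.pkl','rb'))
m=headedges(s,310,195,60,50,10,"mask1.png")
E
```

```text
(no output)
```

View pics/mask1.png

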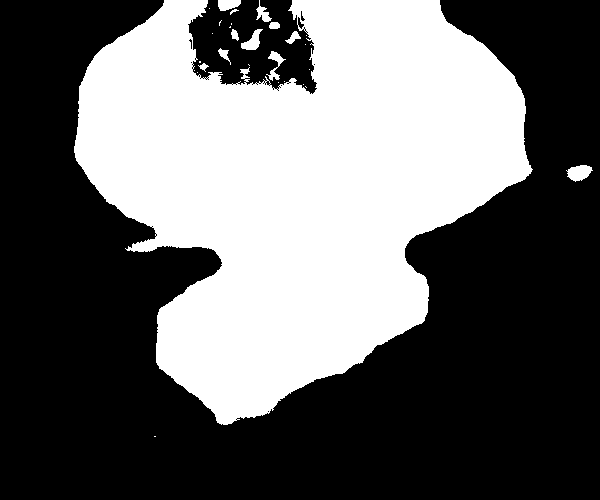

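```bash
cat >> meas.py <<'E'
def lower(m,k,x0,y0,c0,c1):
    """lowest mask pixel of head for columns c0..c1 -> full pixel coords"""
    P=[]
    n,lab,stt,_=cv2.connectedComponentsWithStats(m); l=lab==1+np.argmax(stt[1:,4])
    for u in range(c0,c1,3):
        v=np.where(l[:,u])[0].max()
        P.append((x0+(u+.5)/k-.5,y0+(v+.5+.5)/k-.5))
    return np.array(P)
def linedir(s,P,z):
    X=np.array([plane(s,*p,z)[:2] for p in P]); vx,vy,x,y=cv2.fitLine(X.astype(np.float32),cv2.DIST_HUBER,0,1e-5,1e-5).ravel()
    return np.degrees(np.arctan2(vy,vx))%180,X[0],X[-1],np.array([x,y])
E
python3 - <<'E'
from meas import *
o,s=pickle.load(open('m1.pkl','rb'))
m=headedges(s,310,195,60,50,10); z=.2308
f=lambda u,v:(310+(u+.5)/10-.5,195+(v+.5)/10-.5)
print("tcp",o["ee_pos"])
for r in((285,420),(300,420),(270,415)): print("right",linedir(s,lower(m,10,310,195,*r),z))
for r in((165,210),(160,205)): print("left",linedir(s,lower(m,10,310,195,*r),z))
A=plane(s,*f(157,365),z);B=plane(s,*f(221,425),z);C=plane(s,*f(428,318),z)
for a,b in((A,B),(B,C),(A,C)): d=b-a; print(np.linalg.norm(d)*1000,np.degrees(np.arctan2(d[1],d[0]))%180)
print("center",(A+C)/2)
fl=plane(s,*f((75+528)/2,158),z+.0355+.003); print("flange",fl)
E
```

```text
tcp [0.49998525 0.37900024 0.28080436]
right (np.float32(47.15153), array([0.49898603, 0.3945809 ]), array([0.4800731 , 0.37415252]), array([0.48742244, 0.38224584], dtype=float32))
right (np.float32(48.801647), array([0.49688641, 0.39233145]), array([0.4800731 , 0.37415252]), array([0.48706716, 0.38209245], dtype=float32))
right (np.float32(48.385544), array([0.50100888, 0.398618  ]), array([0.48051536, 0.37446099]), array([0.49043918, 0.38577333], dtype=float32))
left (np.float32(128.17683), array([0.51661278, 0.38990929]), array([0.51007205, 0.39854389]), array([0.5135715 , 0.39379144], dtype=float32))
left (np.float32(128.48387), array([0.51739996, 0.38891075]), array([0.51086552, 0.39705469]), array([0.51421136, 0.3929264 ], dtype=float32))
17.91017125919797 124.05737807562143
42.453697646273625 46.153736043437675
42.478429719226 21.80633945607906
center [0.498171   0.38012942 0.2308    ]
flange [0.49776411 0.39221134 0.2693    ]
```

```bash
python3 -m creep '[0,0,0,0,0,-10,-1,0,0,0,0,0,-20,-1,0,0,0,0,0,-30,-1,0,0,0,0,0,-40,-1,0,0,0,0,0,-50,-1,0,0,0,0,0,-60,-1,0,0,0,0,0,-70,-1,0,0,0,0,0,-80,-1,0,0,0,0,0,-86,-1,0,0,0,0,0,-86,-1,0,0,0,0,0,-86,-1]'; python3 -c "
from meas import *
st()
s=eyes.camera('side');pickle.dump((sensors.get_obs(),s),open('m2.pkl','wb'));crop(s,300,185,80,60,10,'s6.png');headedges(s,310,195,60,50,10,'mask2.png')"
```

```text
time_s: 9.12
ee_pos: [0.5004, 0.3788, 0.2823]
eef_rot: [-3.138, -0.001, -1.853]
force: [-0.4, 0.1, -3.7]
grip_width: 0.0358
t 9.12 p [0.5004 0.3788 0.2823] jaw 163.81 rp [-1.7981e+02 -5.0000e-02] F [-0.35  0.06 -3.67] M [0.083 0.079 0.004] w 35.82 q6 -130.0
```

View pics/s6.png

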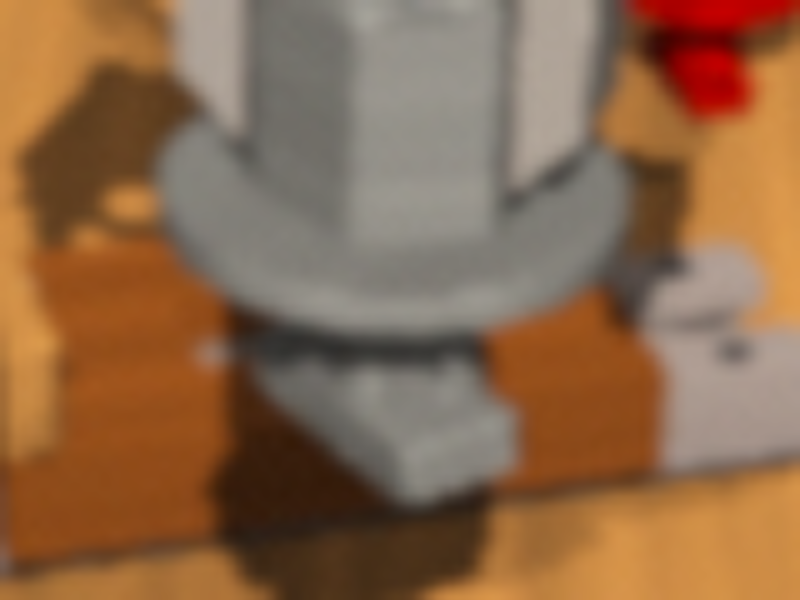

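View pics/mask2.png

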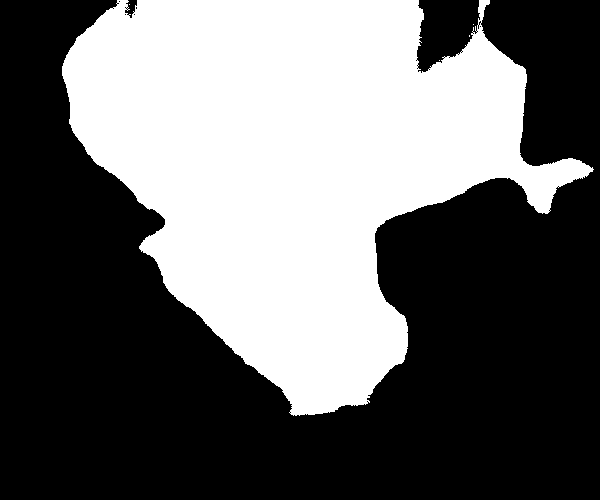

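```bash
python3 - <<'E'
from meas import *
o,s=pickle.load(open('m2.pkl','rb'))
m=headedges(s,310,195,60,50,10); z=.232
for r in((175,275),(185,265),(200,280)): print("left",linedir(s,lower(m,10,310,195,*r),z))
f=lambda u,v:(300+(u+.5)/10-.5,185+(v+.5)/10-.5)
A=plane(s,*f(253,388),z);B=plane(s,*f(408,506),z);C=plane(s,*f(519,467),z)
for a,b in((A,B),(B,C),(A,C)): d=b-a; print(np.linalg.norm(d)*1000,np.degrees(np.arctan2(d[1],d[0]))%180)
print("center",(A+C)/2)
E
```

```text
left (np.float32(124.31352), array([0.51620602, 0.37109706]), array([0.5006472 , 0.39338628]), array([0.50919956, 0.38139585], dtype=float32))
left (np.float32(122.53923), array([0.51458561, 0.37347252]), array([0.50232096, 0.39115421]), array([0.5098604 , 0.38038948], dtype=float32))
left (np.float32(124.87669), array([0.51220937, 0.37632248]), array([0.50004368, 0.39412338]), array([0.5059456 , 0.38622898], dtype=float32))
38.32504944859351 128.8503382895267
19.50778597866997 35.76975905512245
43.928574546764 155.17377944356343
center [0.49968651 0.37820681 0.232     ]
```

```bash
python3 -m creep '[0,0,0,0,0,10,-1,0,0,0,0,0,20,-1,0,0,0,0,0,30,-1,0,0,0,0,0,40,-1,0,0,0,0,0,50,-1,0,0,0,0,0,60,-1,0,0,0,0,0,70,-1,0,0,0,0,0,80,-1,0,0,0,0,0,90,-1,0,0,0,0,0,100,-1,0,0,0,0,0,110,-1,0,0,0,0,0,111,-1]'; python3 -m creep '[0,0,0,0,0,0,-1,0,0,0,0,0,0,-1]'; python3 -c "
from meas import *
st()
s=eyes.camera('side');pickle.dump((sensors.get_obs(),s),open('m3.pkl','wb'));crop(s,300,185,80,60,10,'s7.png')"
python3 -m creep '[0,0,0,0,0,9,-1,0,0,0,0,0,18,-1,0,0,0,0,0,18,-1,0,0,0,0,0,18,-1]'; python3 -c "
from meas import *
st()
s=eyes.camera('side');pickle.dump((sensors.get_obs(),s),open('m4.pkl','wb'));crop(s,300,185,80,60,10,'s8.png')"
```

```text
time_s: 10.68
ee_pos: [0.5002, 0.3794, 0.2823]
eef_rot: [3.141, 0.003, 2.495]
force: [0.1, 0.1, -3.6]
grip_width: 0.0359
time_s: 10.92
ee_pos: [0.5001, 0.3796, 0.2823]
eef_rot: [3.141, 0.003, 2.498]
force: [-0.8, -0.2, -5.0]
grip_width: 0.0359
t 10.93 p [0.5001 0.3796 0.2823] jaw 53.13 rp [179.97   0.2 ] F [-0.75 -0.21 -4.99] M [-0.038  0.012  0.042] w 35.92 q6 -19.2
time_s: 11.48
ee_pos: [0.5001, 0.3796, 0.2823]
eef_rot: [3.14, 0.003, 2.186]
force: [-0.2, -0.2, -3.8]
grip_width: 0.0357
t 11.47 p [0.5001 0.3796 0.2823] jaw 35.24 rp [179.91   0.18] F [-0.19 -0.21 -3.85] M [-0.01   0.014  0.011] w 35.73 q6 -1.3
```

View pics/s7.png

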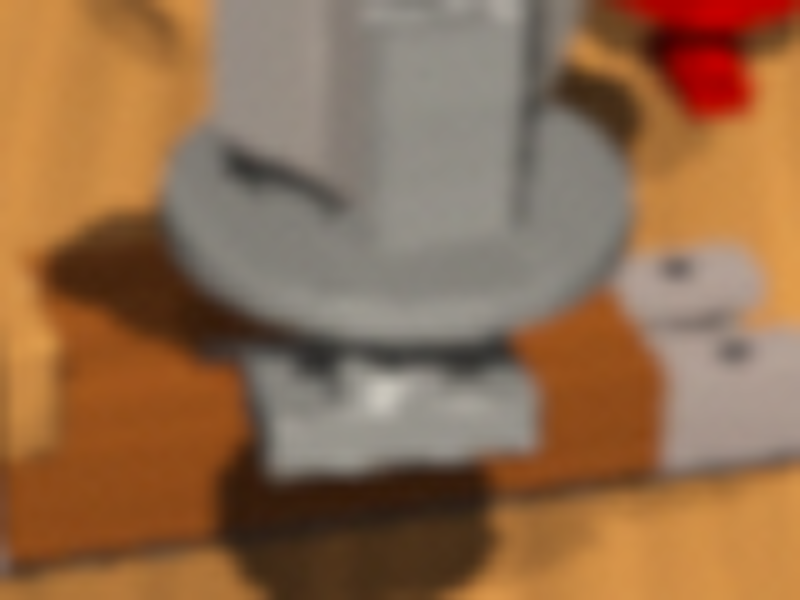

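View pics/s8.png

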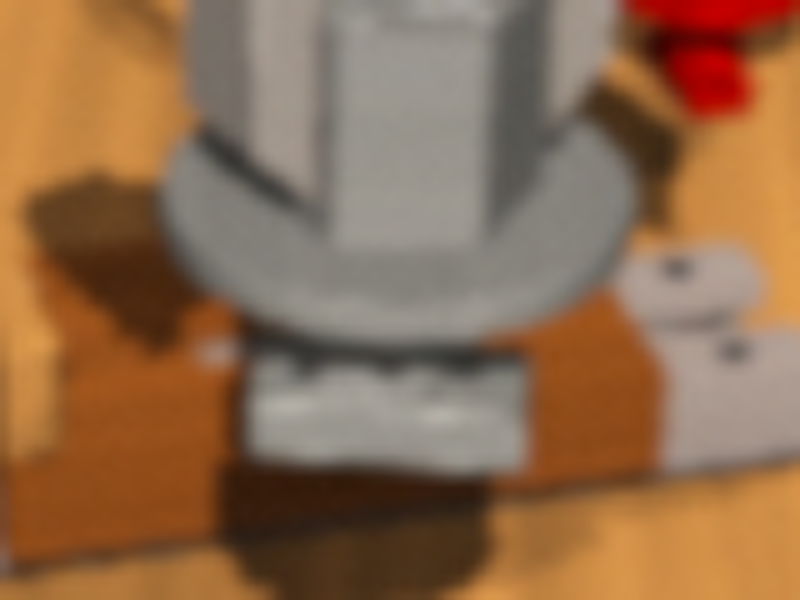

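```bash
cat >> meas.py <<'E'
def bot(s,u0,u1,v0,v1,th=80):
    """per image column: lowest crossing of blue channel through th, subpixel"""
    P=[]
    for u in range(u0,u1+1):
        b=s["color"][v0:v1,u,2].astype(float); i=np.where(b>th)[0].max()
        P.append((u,v0+i+(b[i]-th)/(b[i]-b[i+1])))
    return np.array(P)
E
python3 - <<'E'
from meas import *
for fn,u0,u1 in(("m3.pkl",328,352),("m4.pkl",326,351),("m1.pkl",336,350),("m2.pkl",327,338)):
    o,s=pickle.load(open(fn,'rb')); jaw=(np.degrees(o["eef_rot"][2])-90)%180
    for th in(60,80,100):
      P=bot(s,u0,u1,218,242,th); a=linedir(s,P,.232)[0]
      print(fn,th,"bolt",a,"delta",(a-jaw+90)%180-90, "rms",np.std(P[:,1]-np.polyval(np.polyfit(P[:,0],P[:,1],1),P[:,0])).round(2))
s=pickle.load(open("m3.pkl","rb"))[1]
# rail near top edge / stop bottom edge
im=s["color"]
E
```

```text
m3.pkl 60 bolt 14.413254 delta -38.68859987908604 rms 0.15
m3.pkl 80 bolt 14.620405 delta -38.481448466122174 rms 0.17
m3.pkl 100 bolt 14.444465 delta -38.657388979733014 rms 0.2
m4.pkl 60 bolt 177.80681 delta -37.39126080565728 rms 0.15
m4.pkl 80 bolt 177.98335 delta -37.21471661620416 rms 0.17
m4.pkl 100 bolt 177.83334 delta -37.364725771477595 rms 0.2
m1.pkl 60 bolt 40.33833 delta -37.67663687439929 rms 0.14
m1.pkl 80 bolt 40.67264 delta -37.34232443543445 rms 0.16
m1.pkl 100 bolt 40.8545 delta -37.16046637269031 rms 0.19
m2.pkl 60 bolt 126.733 delta -37.120324940081446 rms 0.12
m2.pkl 80 bolt 127.40398 delta -36.44935020863613 rms 0.19Traceback (most recent call last):
  File "<stdin>", line 5, in <module>
  File "meas.py", line 23, in bot
    b=s["color"][v0:v1,u,2].astype(float); i=np.where(b>th)[0].max()
                                             ~~~~~~~~~~~~~~~~~~~~~^^
    return umr_maximum(a, axis, None, out, keepdims, initial, where)
ValueError: zero-size array to reduction operation maximum which has no identity
```

```bash
python3 - <<'E'
from meas import *
t,s=pickle.load(open("c0.pkl","rb"))
P=np.vstack([bot(s,253,296,215,262,90),bot(s,367,379,215,250,90)])
print(P[[0,10,20,30,40,-12,-6,-1]].round(1).tolist())
a=linedir(s,P,.0);print("side rail",a, "z.0")
# top: per row, in rail parts, brightest metal & dark slot
T=t["color"].astype(float)
def prof(v): return T[v,:,2]
for v in (155,165,175,250,255): print(v,prof(v)[272:348].astype(int).tolist())
E
```

```text
[[253.0, 248.3], [263.0, 246.9], [273.0, 245.6], [283.0, 244.0], [293.0, 242.6], [368.0, 231.7], [374.0, 230.9], [379.0, 230.2]]
side rail (np.float32(18.73259), array([0.69627615, 0.12183071]), array([0.40474599, 0.02370979]), array([0.5967302 , 0.08833217], dtype=float32)) z.0
155 [54, 54, 56, 53, 48, 48, 40, 47, 98, 120, 109, 70, 50, 81, 104, 82, 36, 14, 26, 13, 27, 28, 0, 3, 56, 105, 116, 117, 108, 103, 110, 110, 85, 41, 26, 28, 29, 35, 35, 36, 26, 20, 33, 26, 52, 63, 63, 58, 62, 64, 60, 63, 67, 60, 68, 63, 62, 64, 60, 63, 63, 64, 65, 69, 64, 60, 67, 66, 65, 65, 64, 67, 65, 68, 68, 67]
165 [59, 55, 62, 61, 61, 63, 61, 59, 56, 49, 47, 75, 108, 118, 108, 107, 104, 114, 109, 83, 34, 22, 21, 18, 26, 18, 11, 6, 76, 114, 116, 110, 110, 106, 110, 105, 64, 30, 30, 35, 34, 35, 41, 30, 29, 38, 34, 28, 51, 65, 59, 60, 57, 61, 62, 55, 63, 54, 62, 58, 62, 57, 61, 55, 59, 64, 53, 59, 58, 61, 63, 54, 65, 62, 61, 65]
175 [53, 49, 52, 54, 50, 51, 46, 50, 47, 52, 51, 49, 51, 40, 47, 84, 99, 99, 90, 90, 93, 93, 95, 49, 17, 24, 20, 2, 17, 22, 2, 29, 86, 99, 95, 91, 95, 94, 94, 72, 33, 21, 25, 34, 33, 28, 33, 39, 35, 26, 29, 31, 56, 61, 63, 60, 62, 59, 59, 59, 61, 66, 57, 64, 56, 55, 56, 60, 56, 60, 62, 57, 61, 63, 57, 58]
250 [59, 63, 64, 56, 63, 61, 64, 59, 62, 59, 66, 60, 58, 62, 62, 60, 58, 57, 63, 65, 61, 56, 57, 58, 56, 57, 62, 63, 63, 60, 54, 64, 59, 63, 58, 48, 44, 53, 48, 39, 50, 44, 105, 116, 113, 107, 108, 109, 112, 80, 38, 25, 27, 23, 27, 31, 0, 23, 29, 101, 116, 106, 71, 57, 84, 117, 89, 44, 25, 35, 30, 20, 29, 28, 34, 28]
255 [58, 58, 60, 65, 56, 64, 62, 56, 60, 65, 67, 60, 51, 55, 62, 63, 58, 62, 53, 60, 59, 62, 67, 62, 61, 58, 61, 60, 61, 64, 59, 58, 58, 60, 55, 60, 56, 57, 54, 55, 47, 47, 41, 74, 107, 114, 114, 91, 81, 107, 116, 84, 41, 22, 30, 31, 17, 29, 29, 17, 62, 107, 115, 110, 103, 110, 108, 114, 86, 46, 30, 22, 35, 29, 31, 29]
```

```bash
python3 - <<'E'
from meas import *
t,s=pickle.load(open("c0.pkl","rb"))
T=cv2.GaussianBlur(t["color"],(0,0),.5).astype(float)[:,:,2]
ex=np.array([np.cos(np.radians(18.73)),np.sin(np.radians(18.73))]);ey=np.array([-ex[1],ex[0]])
c=np.array([.5618,.0454])
L=[]
for v in list(range(152,180,2))+list(range(249,258)):
    cc=proj(t,[*(c+ex*((plane(t,320,v,.028)[0]-c[0])/ex[0])),.028])[0]
    b=T[v]; u=int(round(cc))
    def cross(d,th=65):
        k=u
        while b[k]<th: k+=d
        return k-d*(b[k]-th)/(b[k]-b[k-d])
    def outer(k0,d,th=80):
        k=int(k0)+4*d
        while b[k]>th or b[k+d]>th: k+=d
        return k-d*(b[k]-th)/(b[k]-b[k-d])
    l,r=cross(-1),cross(1)
    pl,pr=plane(t,l,v,.028)[:2],plane(t,r,v,.028)[:2]
    L.append([v,(pl-c)@ey*1000,(pr-c)@ey*1000])
L=np.array(L);print(L.round(1).tolist());print("mid",np.median((L[:,1]+L[:,2])/2))
# opening in top view
for v in range(207,226,3): print(v,T[v,300:332].astype(int).tolist())
E
```

```text
[[152.0, 11.5, -9.8], [154.0, 11.1, -10.2], [156.0, 11.4, -10.0], [158.0, 11.2, -10.1], [160.0, 11.4, -10.0], [162.0, 11.1, -9.6], [164.0, 11.4, -10.3], [166.0, 11.7, -10.1], [168.0, 11.4, -10.5], [170.0, 11.4, -10.4], [172.0, 11.8, -10.5], [174.0, 12.0, -10.7], [176.0, 11.7, -10.1], [178.0, 11.8, -10.7], [249.0, 10.7, -10.3], [250.0, 11.5, -10.4], [251.0, 11.3, -9.8], [252.0, 11.1, -10.1], [253.0, 10.9, -10.4], [254.0, 11.1, -10.0], [255.0, 11.0, -10.0], [256.0, 10.6, -10.1], [257.0, 10.5, -10.4]]
mid 0.5473914118667293
207 [29, 30, 30, 33, 35, 27, 36, 29, 25, 25, 16, 16, 17, 18, 21, 60, 83, 62, 24, 21, 21, 24, 29, 31, 26, 27, 28, 30, 32, 29, 32, 28]
210 [30, 32, 31, 32, 34, 35, 55, 49, 32, 22, 22, 23, 27, 21, 20, 14, 57, 84, 54, 27, 27, 27, 26, 32, 30, 32, 29, 27, 30, 32, 28, 34]
213 [33, 30, 32, 30, 30, 31, 26, 53, 49, 18, 20, 22, 23, 22, 16, 11, 19, 59, 84, 59, 31, 30, 29, 27, 24, 29, 24, 28, 34, 32, 31, 36]
216 [29, 27, 30, 30, 29, 28, 31, 35, 59, 52, 30, 15, 23, 23, 23, 22, 14, 24, 53, 84, 66, 37, 23, 25, 22, 25, 27, 25, 29, 29, 33, 29]
219 [19, 28, 26, 33, 30, 32, 34, 34, 36, 54, 55, 28, 12, 13, 19, 26, 22, 13, 18, 48, 87, 76, 42, 31, 32, 32, 29, 29, 36, 26, 31, 34]
222 [29, 28, 26, 20, 30, 28, 32, 26, 28, 36, 44, 38, 24, 14, 16, 13, 16, 16, 20, 13, 47, 72, 49, 30, 29, 29, 30, 36, 30, 29, 28, 29]
225 [24, 29, 26, 30, 32, 34, 31, 31, 30, 34, 27, 43, 43, 30, 24, 27, 29, 24, 31, 25, 30, 30, 29, 27, 28, 32, 29, 25, 26, 27, 28, 31]
```

```bash
python3 -c "
from h import *
goto((.5301,.0342,.12),56.2)
s=eyes.camera('side')
print(proj(s,(.5,.379,.27)))"
```

```text
shift cm [-29.91 -17.49  16.3 ] rot [  0.06   0.19 -21.  ]
[338.42229951 205.18206688]
```

```bash
python3 -m creep '[-3,-1.7,0,0,0,-3,-1,-6,-3.5,0,0,0,-6,-1,-9,-5.2,0,0,0,-9,-1,-12,-7,1,0,0,-12,-1,-15,-8.7,3,0,0,-15,-1,-18,-10.5,5,0,0,-18,-1,-21,-12.2,8,0,0,-21,-1,-24,-14,11,0,0,-21,-1,-27,-15.8,14,0,0,-21,-1,-29.9,-17.5,16.3,0,0.2,-21,-1,-29.9,-17.5,16.3,0,0.2,-21,-1,-29.9,-17.5,16.3,0,0.2,-21,-1]'; python3 -c "
from meas import *
st()
s=eyes.camera('side');pickle.dump((sensors.get_obs(),s),open('m5.pkl','wb'));crop(s,270,160,120,90,6.6,'s9.png');goto((.5301,.0342,.12),56.2)
t=eyes.camera('top');crop(t,265,135,100,140,4.2,'t9.png')"
```

```text
time_s: 13.08
ee_pos: [0.5292, 0.0344, 0.1206]
eef_rot: [3.14, 0.001, 2.549]
force: [0.2, 0.4, -3.5]
grip_width: 0.0359
t 13.07 p [0.5292 0.0344 0.1206] jaw 56.06 rp [1.7991e+02 4.0000e-02] F [ 0.2   0.36 -3.53] M [0.018 0.005 0.027] w 35.87 q6 -56.4
shift cm [-0.1   0.    0.08] rot [ 0.11  0.06 -0.12]
```

View pics/s9.png

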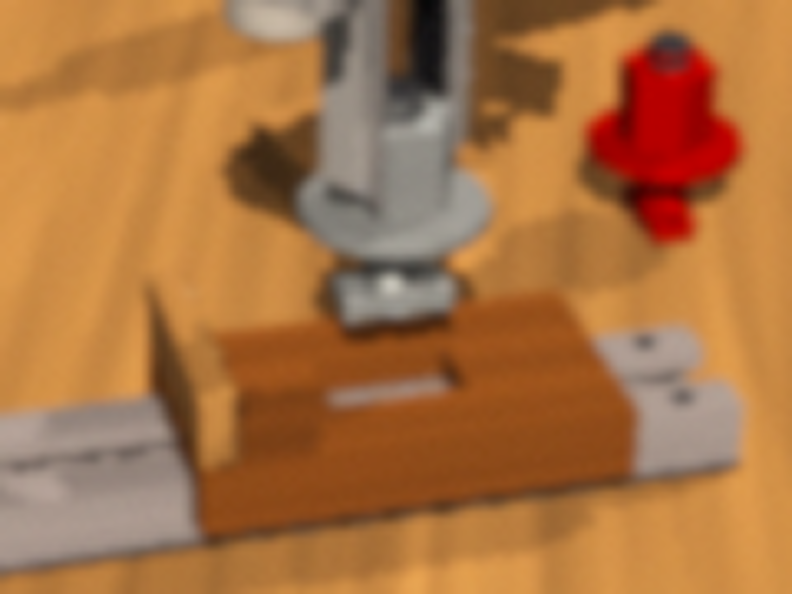

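View pics/t9.png

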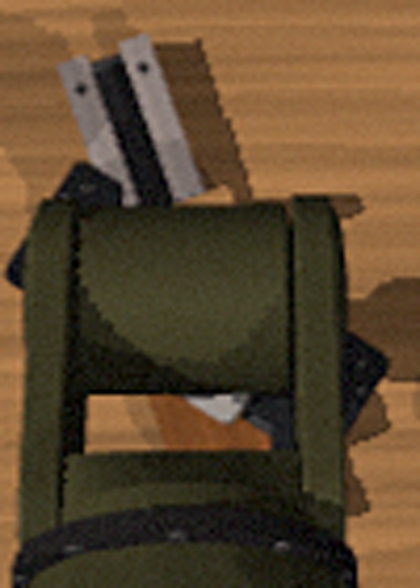

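```bash
cat >> meas.py <<'E'
ex=np.array([np.cos(np.radians(18.73)),np.sin(np.radians(18.73))]);ey=np.array([-ex[1],ex[0]])
E
python3 - <<'E'
from meas import *
o,s=pickle.load(open("m5.pkl","rb"))
zb=o["ee_pos"][2]-.0494
print(s["color"][200:216,331,2],s["color"][200:216,331,0])
for th in (60,80,100):
    P=bot(s,324,338,200,214,th); a=linedir(s,P,zb); print(th,a[0],"head front edge off tcp along ey",(a[3]-o["ee_pos"][:2])@ey*1000)
    P0=np.vstack([bot(s,255,296,215,262,th),bot(s,367,379,215,250,th)]);b=linedir(s,P0,0); print("rail front bottom: ",b[0],"axis off tcp",(b[3]-ey*.03-o["ee_pos"][:2])@ey*1000)
row=s["color"][204,310:350]; print(row[:,2].tolist());row=s["color"][206,310:350]; print(row[:,2].tolist())
# head ends
E
```

```text
[ 65  71 110 140 147 143 137 117  65  23  16  22  27  26  25  26] [ 71  78 119 152 159 153 150 136  98  78  93 127 146 147 143 144]
60 19.734657 head front edge off tcp along ey 13.324831158018227Traceback (most recent call last):
  File "<stdin>", line 7, in <module>
  File "meas.py", line 24, in bot
    P.append((u,v0+i+(b[i]-th)/(b[i]-b[i+1])))
                                     ~^^^^^
IndexError: index 47 is out of bounds for axis 0 with size 47
```

```bash
python3 - <<'E'
from meas import *
for fn,u0,u1,v0,v1 in(("m3.pkl",328,352,218,242),("m4.pkl",326,351,218,242),("m1.pkl",336,350,218,242),("m2.pkl",327,338,218,242),("m5.pkl",324,338,200,214)):
    o,s=pickle.load(open(fn,'rb')); jaw=np.degrees(o["eef_rot"][2])-90
    th=60; P=bot(s,u0,u1,v0,v1,th); a=linedir(s,P,o["ee_pos"][2]-.0494); b=np.radians(jaw-37.5); n=np.array([-np.sin(b),np.cos(b)])
    if n[1]<0:n=-n
    yaw=o["eef_rot"][2]; tx=np.array([np.cos(yaw),np.sin(yaw)])
    print(fn,"off",(a[3]-o["ee_pos"][:2])@n*1000-10,"n",n.round(2),"n.toolx",(tx@n).round(2))
o,s=pickle.load(open("m5.pkl","rb"))
P0=np.vstack([bot(s,256,294,215,258,80),bot(s,367,379,215,250,80)]);b=linedir(s,P0,0); print("rail: ",b[0],"axis off tcp",(b[3]-ey*.03-o["ee_pos"][:2])@ey*1000)
E
```

```text
m3.pkl off 1.6545583741422778 n [-0.27  0.96] n.toolx 0.79
m4.pkl off 1.511818486266412 n [0.04 1.  ] n.toolx 0.79
m1.pkl off 3.1443078946793133 n [-0.65  0.76] n.toolx 0.79
m2.pkl off -0.7513929947031226 n [0.81 0.59] n.toolx -0.79
m5.pkl off 3.3147479692286943 n [-0.32  0.95] n.toolx 0.79
rail:  18.733463 axis off tcp 0.7114051491197196
```

```bash
python3 -m creep '[-0.1,0,1,0,0,-0.1,-1,-0.1,0,2,0,0,-0.1,-1,-0.1,0,3,0,0,-0.1,-1,-0.1,0,3.7,0,0,-0.1,-1,-0.1,0,3.7,0,0,-0.1,-1,-0.1,0,3.7,0,0,-0.1,-1]'; python3 -c "
from meas import *
st()
s=eyes.camera('side');pickle.dump((sensors.get_obs(),s),open('m6.pkl','wb'));crop(s,290,180,80,60,10,'s10.png')"
```

```text
time_s: 13.92
ee_pos: [0.5299, 0.0335, 0.0832]
eef_rot: [3.14, 0.0, 2.55]
force: [0.1, -0.7, -3.9]
grip_width: 0.0357
t 13.93 p [0.5299 0.0335 0.0832] jaw 56.11 rp [1.7993e+02 2.0000e-02] F [ 0.15 -0.67 -3.94] M [-0.027 -0.035 -0.013] w 35.72 q6 -56.5
```

View pics/s10.png

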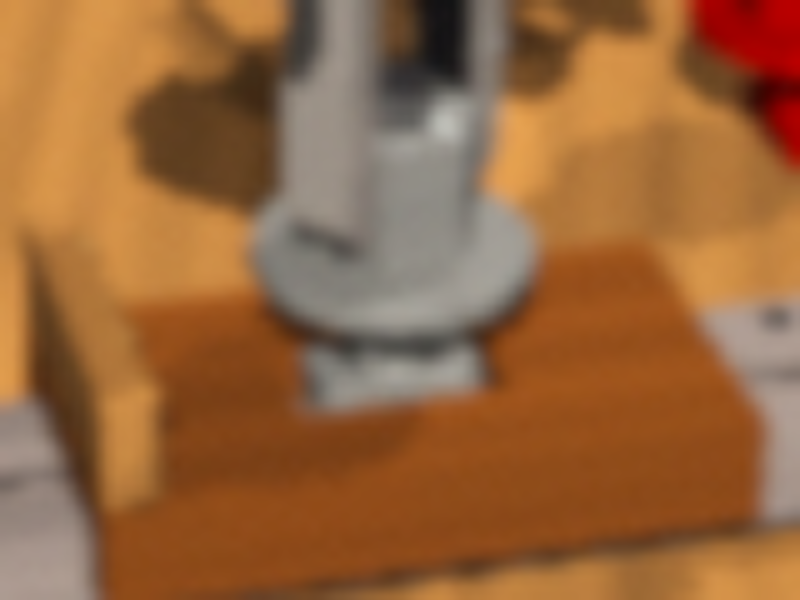

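Side view: the head is now inside the opening at (395,380), with no contact force. I'll lower it by feel.

```bash
python3 -m creep '[0,0.04,0.3,0,0,0,-1,0,0.04,0.5,0,0,0,-1,0,0.04,0.6,0,0,0,-1,0,0.04,0.7,0,0,0,-1,0,0.04,0.8,0,0,0,-1,0,0.04,0.8,0,0,0,-1]'; python3 -c "
from h import *
st()"
```

```text
time_s: 14.72
ee_pos: [0.5305, 0.034, 0.0765]
eef_rot: [3.139, 0.001, 2.55]
force: [-5.9, 1.4, 13.1]
grip_width: 0.0357
t 14.72 p [0.5305 0.034  0.0765] jaw 56.12 rp [1.7988e+02 8.0000e-02] F [-5.9   1.41 13.09] M [ 0.099  1.303 -0.058] w 35.74 q6 -56.5
```

```bash
python3 -m creep '[0,0,-0.2,0,0,0,-1,0.08,0.06,-0.2,0,0,0,-1,0.08,0.06,-0.1,0,0,0,-1,0.08,0.06,0,0,0,0,-1,0.08,0.06,0,0,0,0,-1]'; python3 -c "
from h import *
st()"
```

```text
time_s: 15.35
ee_pos: [0.5302, 0.0349, 0.0761]
eef_rot: [3.14, 0.001, 2.55]
force: [-3.7, -0.2, 13.4]
grip_width: 0.0358
t 15.35 p [0.5302 0.0349 0.0761] jaw 56.12 rp [1.7989e+02 8.0000e-02] F [-3.71 -0.15 13.42] M [-0.203  0.79   0.089] w 35.84 q6 -56.4
```

```bash
python3 -m creep '[0,0,-0.2,0,0,0,-1,0.08,0.06,-0.2,0,0,0,-1,0.08,0.06,-0.1,0,0,0,-1,0.08,0.06,0,0,0,0,-1,0.08,0.06,0,0,0,0,-1]'; python3 -c "
from h import *
st()"
```

```text
time_s: 15.98
ee_pos: [0.5291, 0.0358, 0.0747]
eef_rot: [3.141, -0.0, 2.55]
force: [-0.3, -0.0, -4.6]
grip_width: 0.0356
t 15.97 p [0.5291 0.0358 0.0747] jaw 56.11 rp [ 1.7995e+02 -2.0000e-02] F [-0.3  -0.01 -4.65] M [-0.056 -0.01   0.005] w 35.62 q6 -56.3
```

It dropped into the mouth with no load. I'll continue down in small steps.

```bash
python3 -m creep '[0.02,0.02,0.1,0,0,0,-1,0.02,0.02,0.2,0,0,0,-1,0.02,0.02,0.3,0,0,0,-1,0.02,0.02,0.4,0,0,0,-1,0.02,0.02,0.5,0,0,0,-1,0.02,0.02,0.5,0,0,0,-1]'; python3 -c "
from h import *
st()"
```

```text
time_s: 16.73
ee_pos: [0.5292, 0.036, 0.0699]
eef_rot: [3.141, -0.0, 2.55]
force: [-0.2, 0.0, -4.5]
grip_width: 0.0357
t 16.73 p [0.5292 0.036  0.0699] jaw 56.11 rp [179.95  -0.  ] F [-0.16  0.04 -4.49] M [-0.046 -0.005 -0.011] w 35.71 q6 -56.2
```

```bash
python3 -m creep '[0,0,0.2,0,0,0,-1,0,0,0.4,0,0,0,-1,0,0,0.6,0,0,0,-1,0,0,0.8,0,0,0,-1,0,0,1,0,0,0,-1,0,0,1.15,0,0,0,-1,0,0,1.25,0,0,0,-1,0,0,1.25,0,0,0,-1]'; python3 -c "
from h import *
st()"
```

```text
time_s: 17.73
ee_pos: [0.5292, 0.0361, 0.0574]
eef_rot: [3.141, -0.0, 2.55]
force: [0.4, -0.5, -4.7]
grip_width: 0.0359
t 17.73 p [0.5292 0.0361 0.0574] jaw 56.11 rp [179.94  -0.  ] F [ 0.35 -0.54 -4.66] M [-0.048  0.073  0.014] w 35.93 q6 -56.2
```

```bash
python3 -m creep '[0,0,0.1,0,0,0,-1,0,0,0.15,0,0,0,-1,0,0,0.15,0,0,0,-1]'; python3 -c "
from h import *
st()"; python3 -m creep '[0,0,0.05,0,0,0,-1,0,0,0.1,0,0,0,-1,0,0,0.1,0,0,0,-1]'; python3 -c "
from h import *
st()
s=eyes.camera('side');crop(s,290,180,80,60,10,'s11.png')"
```

```text
time_s: 18.1
ee_pos: [0.5292, 0.0361, 0.0559]
eef_rot: [3.141, -0.0, 2.55]
force: [-0.6, -0.4, -4.0]
grip_width: 0.0357
t 18.1 p [0.5292 0.0361 0.0559] jaw 56.11 rp [179.94  -0.  ] F [-0.6  -0.43 -3.96] M [-0.045  0.041 -0.036] w 35.66 q6 -56.2
time_s: 18.48
ee_pos: [0.5294, 0.036, 0.0552]
eef_rot: [3.14, 0.0, 2.55]
force: [-0.3, -0.6, -0.0]
grip_width: 0.0358
t 18.48 p [0.5294 0.036  0.0552] jaw 56.11 rp [1.7993e+02 3.0000e-02] F [-0.27 -0.6  -0.03] M [ 0.001  0.223 -0.01 ] w 35.78 q6 -56.2
```

View pics/s11.png

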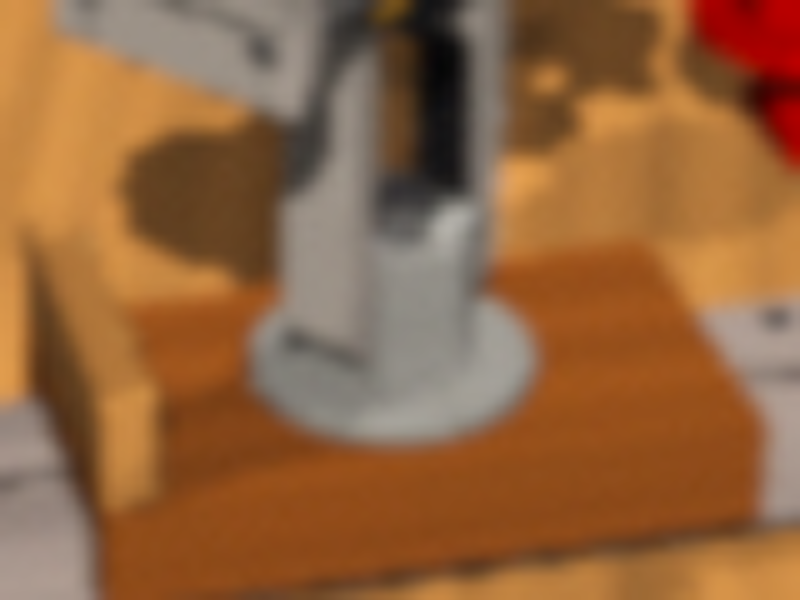

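The flange sits on the plate at (395,370) and the weight is taken up. Next I'll probe the slot's side clearance to centre the bolt.

```bash
python3 -m creep '[0.0,0.0,-0.1,0,0,0,-1,0.06,0.045,-0.1,0,0,0,-1,0.06,0.045,-0.1,0,0,0,-1]'; python3 -c "
from meas import *
st();print(sensors.get_obs()['force'][:2]@ey)"; python3 -m creep '[-0.12,-0.09,0,0,0,0,-1,-0.12,-0.09,0,0,0,0,-1,-0.12,-0.09,0,0,0,0,-1]'; python3 -c "
from meas import *
st();print(sensors.get_obs()['force'][:2]@ey)"
```

```text
time_s: 18.9
ee_pos: [0.529, 0.0366, 0.0559]
eef_rot: [3.141, 0.0, 2.55]
force: [0.7, -1.7, -4.3]
grip_width: 0.0358
t 18.9 p [0.529  0.0366 0.0559] jaw 56.12 rp [1.7996e+02 1.0000e-02] F [ 0.72 -1.75 -4.27] M [-0.431 -0.154  0.032] w 35.83 q6 -56.2
-1.8848877185303625
time_s: 19.27
ee_pos: [0.5294, 0.0354, 0.0559]
eef_rot: [3.141, -0.0, 2.55]
force: [-0.1, -0.4, -3.6]
grip_width: 0.0356
t 19.27 p [0.5294 0.0354 0.0559] jaw 56.11 rp [ 1.7994e+02 -1.0000e-02] F [-0.11 -0.4  -3.58] M [-0.037 -0.056  0.005] w 35.59 q6 -56.3
-0.3408652949924863
```

```bash
python3 -m creep '[0.02,0.015,0,0,0,6,-1,0.02,0.015,0,0,0,12,-1,0.02,0.015,0,0,0,18,-1,0.02,0.015,0,0,0,24,-1,0.02,0.015,0,0,0,30,-1,0.02,0.015,0,0,0,36,-1,0.02,0.015,0,0,0,42,-1,0.02,0.015,0,0,0,48,-1,0.02,0.015,0,0,0,54,-1,0.02,0.015,0,0,0,60,-1,0.02,0.015,0,0,0,60,-1]' 55; python3 -c "
from meas import *
st()"
```

```text
time_s: 20.65
ee_pos: [0.5294, 0.0355, 0.056]
eef_rot: [3.141, -0.001, 1.504]
force: [1.1, -1.5, -4.2]
grip_width: 0.0354
t 20.65 p [0.5294 0.0355 0.056 ] jaw 176.15 rp [ 1.7996e+02 -4.0000e-02] F [ 1.1  -1.46 -4.19] M [-0.385 -0.038 -0.023] w 35.41 q6 3.7
```

```bash
python3 -m creep '[0,0,0,0,0,6,-1,0,0,0,0,0,12,-1,0,0,0,0,0,18,-1,0,0,0,0,0,24,-1,0,0,0,0,0,27,-1,0,0,0,0,0,27,-1]'; python3 -c "
from meas import *
st()"; python3 -m creep '[0,0,0,0,0,3,-1,0,0,0,0,0,6,-1,0,0,0,0,0,9,-1,0,0,0,0,0,9,-1]'; python3 -c "
from meas import *
st()"; python3 -m creep '[0,0,0,0,0,3,-1,0,0,0,0,0,6,-1,0,0,0,0,0,9,-1,0,0,0,0,0,9,-1]'; python3 -c "
from meas import *
st()"
```

```text
time_s: 21.4
ee_pos: [0.5294, 0.0357, 0.0559]
eef_rot: [-3.142, -0.001, 1.034]
force: [-0.0, -0.1, -3.5]
grip_width: 0.0359
t 21.4 p [0.5294 0.0357 0.0559] jaw 149.26 rp [-1.8e+02 -6.0e-02] F [-0.02 -0.07 -3.47] M [-0.069  0.08  -0.013] w 35.88 q6 30.6
time_s: 21.9
ee_pos: [0.5294, 0.0355, 0.056]
eef_rot: [3.142, -0.001, 0.877]
force: [0.1, -2.2, -5.5]
grip_width: 0.0358
t 21.9 p [0.5294 0.0355 0.056 ] jaw 140.26 rp [ 1.8e+02 -5.0e-02] F [ 0.14 -2.23 -5.53] M [-0.391  0.111  0.045] w 35.83 q6 39.6
time_s: 22.4
ee_pos: [0.5294, 0.0355, 0.0558]
eef_rot: [-3.141, -0.001, 0.72]
force: [0.6, -2.3, -5.9]
grip_width: 0.0357
t 22.4 p [0.5294 0.0355 0.0558] jaw 131.27 rp [-1.7999e+02 -4.0000e-02] F [ 0.59 -2.32 -5.9 ] M [-0.479  0.024  0.013] w 35.66 q6 48.6
```

```bash
for i in 1 2 3; do python3 -m creep '[0,0,0,0,0,2,-1,0,0,0,0,0,5,-1,0,0,0,0,0,5,-1]' >/dev/null; python3 -c "
from meas import *
st()"; done
```

```text
t 22.77 p [0.5294 0.0355 0.0559] jaw 126.14 rp [-1.7998e+02 -5.0000e-02] F [ 0.98 -2.53 -6.25] M [-0.598 -0.063  0.08 ] w 35.2 q6 53.7
t 23.15 p [0.5294 0.0356 0.056 ] jaw 121.11 rp [-1.7998e+02 -5.0000e-02] F [-0.09 -2.15 -6.9 ] M [-0.639  0.03   0.045] w 35.67 q6 58.7
t 23.52 p [0.5294 0.0356 0.056 ] jaw 116.1 rp [-1.7997e+02 -6.0000e-02] F [ 0.38 -2.21 -5.8 ] M [-0.677  0.012  0.042] w 35.58 q6 63.7
```

```bash
python3 -m creep '[0,0,0,0,0,0,-1]' >/dev/null; python3 -c "
from meas import *
st();print(sensors.get_obs()['tau'].round(3))
s=eyes.camera('side');crop(s,290,180,80,60,10,'s12.png')"; python3 -m creep '[0,0,0,0,0,2,-1,0,0,0,0,0,5,-1,0,0,0,0,0,5,-1]' >/dev/null; python3 -c "
from meas import *
st();print(sensors.get_obs()['tau'].round(3))"
```

```text
t 23.65 p [0.5294 0.0356 0.056 ] jaw 116.16 rp [-1.7997e+02 -6.0000e-02] F [ 0.41 -2.14 -6.41] M [-0.628  0.003  0.076] w 35.78 q6 63.7
[  1.312 -57.657 -31.128   0.734   0.088   0.099]
t 24.07 p [0.5294 0.0356 0.056 ] jaw 111.08 rp [-1.7997e+02 -5.0000e-02] F [ 1.32 -1.25 -5.86] M [-0.649  0.02   0.107] w 35.4 q6 68.8
[  1.258 -57.67  -31.112   0.705   0.098   0.653]
```

View pics/s12.png

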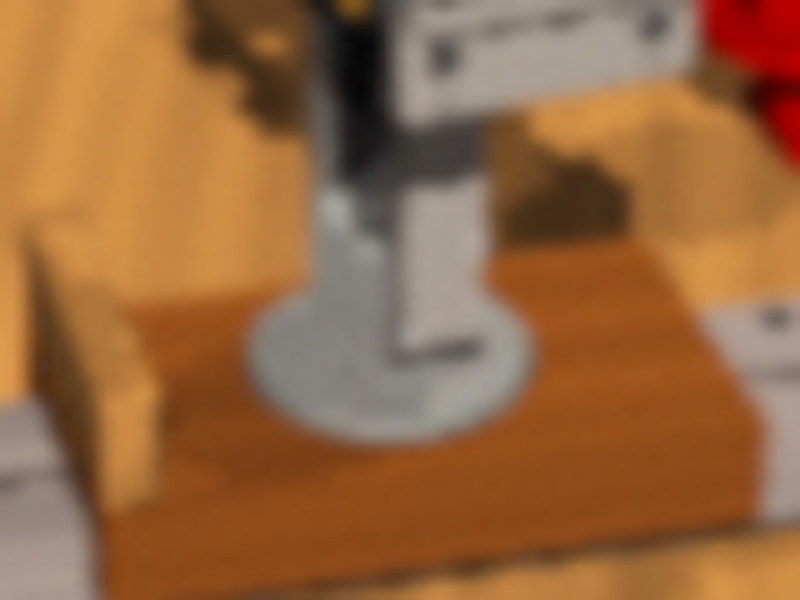

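```bash
python3 -m creep '[0,0,0.06,0,0,0,-1,0,0,0.06,0,0,0,-1]' >/dev/null; python3 -c "
from meas import *
st();print(sensors.get_obs()['tau'].round(3)[5])"; for i in 1 2; do python3 -m creep '[0,0,0,0,0,2,-1,0,0,0,0,0,4,-1,0,0,0,0,0,4,-1,0,0,0,0,0,4,-1]' >/dev/null; python3 -c "
from meas import *
st();print(sensors.get_obs()['tau'].round(3)[5])"; done
```

```text
t 24.32 p [0.5296 0.0356 0.0556] jaw 111.14 rp [-1.7998e+02 -8.0000e-02] F [ 0.54 -1.55 -3.53] M [-0.578  0.063  0.106] w 35.64 q6 68.7
0.053
t 24.82 p [0.5295 0.0356 0.0554] jaw 107.13 rp [-1.7997e+02 -6.0000e-02] F [ 1.07 -2.37 -3.04] M [-0.514 -0.099  0.054] w 35.39 q6 72.7
0.101
t 25.32 p [0.5294 0.0356 0.0554] jaw 103.13 rp [-1.7996e+02 -5.0000e-02] F [ 0.78 -1.35 -3.91] M [-0.418 -0.08   0.084] w 35.68 q6 76.7
0.112
```

```bash
for i in 1 2; do python3 -m creep '[0,0,0,0,0,2,-1,0,0,0,0,0,4,-1,0,0,0,0,0,6,-1]' >/dev/null; python3 -c "
from meas import *
st();print(sensors.get_obs()['tau'].round(3)[5])"; done;  python3 -m creep '[0,0,0,0,0,0,-1,0,0,0,0,0,0,-1]' >/dev/null; python3 -c "
from meas import *
st();print(sensors.get_obs()['tau'].round(3)[5])"
```

```text
t 25.7 p [0.5294 0.0356 0.0553] jaw 96.97 rp [-1.7995e+02 -4.0000e-02] F [ 0.63 -1.65 -5.5 ] M [-0.3   -0.043  0.105] w 35.78 q6 82.9
-0.491
t 26.07 p [0.5294 0.0356 0.0553] jaw 90.98 rp [-1.7995e+02 -3.0000e-02] F [ 0.96 -0.9  -4.07] M [-0.225 -0.01   0.07 ] w 35.6 q6 88.9
-0.491
t 26.32 p [0.5294 0.0356 0.0553] jaw 91.13 rp [-1.7995e+02 -3.0000e-02] F [ 0.98 -0.18 -4.26] M [-0.237  0.006  0.024] w 35.91 q6 88.7
0.109
```

```bash
for i in 1 2 3; do python3 -m creep '[0,0,-0.05,0,0,0,-1,0,0,-0.1,0,0,0,-1,0,0,-0.1,0,0,0,-1]' >/dev/null; python3 -c "
from meas import *
st()"; done
```

```text
t 26.7 p [0.5292 0.0356 0.0562] jaw 91.12 rp [-1.7995e+02 -1.0000e-02] F [ 0.13 -0.18 -6.59] M [-0.198 -0.053  0.082] w 35.91 q6 88.7
t 27.07 p [0.529  0.0356 0.0566] jaw 91.11 rp [-1.7995e+02  3.0000e-02] F [  5.04  -0.91 -21.03] M [-0.148 -0.731  0.109] w 35.56 q6 88.7
t 27.45 p [0.5288 0.0356 0.057 ] jaw 91.11 rp [-1.7995e+02  6.0000e-02] F [  6.61  -1.13 -33.33] M [-0.147 -1.483  0.089] w 35.66 q6 88.7
```

```bash
python3 -m creep '[0,0,0.15,0,0,0,-1,0,0,0.3,0,0,0,-1,0,0,0.33,0,0,0,-1,0,0,0.33,0,0,0,-1]' >/dev/null; python3 -c "
from meas import *
st()"; for i in 1 2 3; do python3 -m creep '[0,0,0,0,0,2,-1,0,0,0,0,0,4,-1,0,0,0,0,0,4,-1]' >/dev/null; python3 -c "
from meas import *
st()"; done
```

```text
t 27.95 p [0.5297 0.0356 0.0558] jaw 91.12 rp [-1.7995e+02 -1.0000e-01] F [-0.14  0.4  -3.32] M [-0.081  0.399  0.057] w 35.5 q6 88.7
t 28.32 p [0.5297 0.0356 0.0554] jaw 87.07 rp [-1.7995e+02 -8.0000e-02] F [-0.76 -0.92 -1.31] M [-0.016  0.188  0.063] w 35.58 q6 92.8
t 28.7 p [0.5296 0.0357 0.0553] jaw 83.07 rp [-1.7994e+02 -6.0000e-02] F [0.59 1.27 1.18] M [0.144 0.009 0.066] w 35.77 q6 96.8
t 29.07 p [0.5295 0.0356 0.0552] jaw 79.07 rp [-1.7994e+02 -5.0000e-02] F [2.07 1.77 0.56] M [ 0.198 -0.104  0.064] w 35.69 q6 100.8
```

```bash
for i in 1 2 3; do python3 -m creep '[0,0,-0.05,0,0,0,-1,0,0,-0.05,0,0,0,-1]' >/dev/null; python3 -c "
from meas import *
st()"; done
```

```text
t 29.32 p [0.5293 0.0356 0.0554] jaw 79.12 rp [-1.7995e+02 -1.0000e-02] F [ 2.02  0.94 -3.25] M [ 0.199 -0.327  0.089] w 35.3 q6 100.7
t 29.57 p [0.5291 0.0356 0.0556] jaw 79.11 rp [-1.7995e+02  2.0000e-02] F [ 2.66  1.3  -9.24] M [ 0.272 -0.51   0.037] w 35.66 q6 100.7
t 29.82 p [0.529  0.0356 0.0558] jaw 79.11 rp [-1.7995e+02  4.0000e-02] F [  4.74   1.51 -16.01] M [ 0.304 -0.866  0.051] w 35.73 q6 100.7
```

```bash
python3 -m creep '[0,0,0.1,0,0,0,-1,0,0,0.15,0,0,0,-1,0,0,0.15,0,0,0,-1]' >/dev/null; python3 -c "
from meas import *
st()"; for i in 1 2; do python3 -m creep '[0,0,0,0,0,-2,-1,0,0,0,0,0,-3,-1,0,0,0,0,0,-3,-1]' >/dev/null; python3 -c "
from meas import *
st()"; done;  for i in 1 2; do python3 -m creep '[0,0,0,0,0,2,-1,0,0,0,0,0,3,-1,0,0,0,0,0,3,-1]' >/dev/null; python3 -c "
from meas import *
st()"; done
```

```text
t 30.2 p [0.5294 0.0356 0.0554] jaw 79.11 rp [-1.7995e+02 -3.0000e-02] F [-0.39  1.03 -3.61] M [0.135 0.325 0.073] w 35.77 q6 100.7
t 30.57 p [0.5295 0.0356 0.0553] jaw 82.13 rp [-1.7995e+02 -5.0000e-02] F [-1.17 -0.27 -0.23] M [ 0.124  0.312 -0.065] w 36.04 q6 97.7
t 30.95 p [0.5296 0.0355 0.0552] jaw 85.13 rp [-1.7995e+02 -6.0000e-02] F [-0.35  0.19  1.18] M [-0.09   0.255 -0.064] w 35.58 q6 94.7
t 31.32 p [0.5296 0.0357 0.0552] jaw 82.09 rp [-1.7994e+02 -6.0000e-02] F [1.76 0.8  1.24] M [-0.045 -0.049 -0.001] w 35.59 q6 97.7
t 31.7 p [0.5295 0.0356 0.0552] jaw 79.1 rp [-1.7994e+02 -4.0000e-02] F [0.93 1.28 2.85] M [ 0.223 -0.132  0.135] w 35.27 q6 100.7
```

```bash
for i in 1 2 3; do python3 -m creep '[0,0,0,0,0,2,-1,0,0,0,0,0,4,-1,0,0,0,0,0,4,-1]' >/dev/null; python3 -c "
from meas import *
st()"; done
```

```text
t 32.08 p [0.5295 0.0356 0.0551] jaw 75.07 rp [-1.7994e+02 -3.0000e-02] F [0.71 1.25 3.2 ] M [ 0.254 -0.111  0.135] w 35.61 q6 104.8
t 32.45 p [0.5294 0.0357 0.0551] jaw 71.07 rp [-1.7994e+02 -2.0000e-02] F [0.89 2.38 3.07] M [ 0.377 -0.143  0.166] w 35.68 q6 108.8
t 32.83 p [0.5294 0.0357 0.055 ] jaw 67.07 rp [-1.7994e+02 -1.0000e-02] F [2.09 3.63 2.57] M [ 0.589 -0.202  0.239] w 35.91 q6 112.8
```

```bash
for i in 1 2; do python3 -m creep '[0,0,0,0,0,2,-1,0,0,0,0,0,4,-1,0,0,0,0,0,4,-1]' >/dev/null; python3 -c "
from meas import *
st()"; done; python3 -c "
from meas import *
s=eyes.camera('side');crop(s,240,160,160,110,5,'s13.png')"
```

```text
t 33.2 p [0.5294 0.0357 0.055 ] jaw 63.07 rp [-179.94   -0.  ] F [0.91 4.95 0.74] M [ 0.869 -0.226  0.283] w 35.35 q6 116.8
t 33.58 p [0.5294 0.0357 0.055 ] jaw 59.08 rp [-179.93    0.  ] F [2.67 5.28 2.05] M [ 0.972 -0.265  0.279] w 35.49 q6 120.8
```

View pics/s13.png

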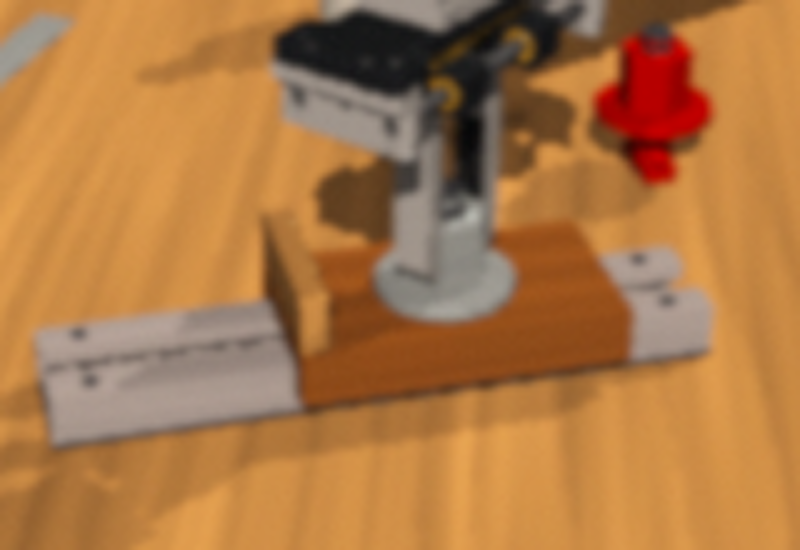

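```bash
python3 -m creep '[-0.01,-0.04,0,0,0,0,-1,-0.01,-0.04,0,0,0,0,-1]' >/dev/null; python3 -c "
from meas import *
st()";for i in 1 2; do python3 -m creep '[0,0,0,0,0,2,-1,0,0,0,0,0,4,-1,0,0,0,0,0,4,-1]' >/dev/null; python3 -c "
from meas import *
st()"; done
```

```text
t 33.88 p [0.5294 0.0358 0.055 ] jaw 59.11 rp [-1.7997e+02  1.0000e-02] F [0.56 1.74 1.5 ] M [ 0.242 -0.031  0.235] w 35.75 q6 120.8
t 34.25 p [0.5294 0.0359 0.0549] jaw 55.07 rp [-1.7996e+02  1.0000e-02] F [0.91 1.4  0.02] M [ 0.054 -0.04   0.298] w 35.39 q6 124.8
t 34.62 p [0.5294 0.036  0.0549] jaw 51.07 rp [-1.7995e+02  1.0000e-02] F [ 0.77  0.76 -2.51] M [ 0.061 -0.004  0.316] w 35.55 q6 128.8
```

```bash
for i in 1 2; do python3 -m creep '[0,0,0.01,0,0,2,-1,0,0,0.01,0,0,4,-1,0,0,0.01,0,0,4,-1]' >/dev/null; python3 -c "
from meas import *
st()"; done;  python3 -m creep '[0,0,0,0,0,2,-1,0,0,0,0,0,4,-1,0,0,0,0,0,4,-1]' >/dev/null; python3 -c "
from meas import *
st()"
```

```text
t 35.0 p [0.5294 0.036  0.0549] jaw 47.07 rp [-1.7995e+02  1.0000e-02] F [ 0.33  0.66 -1.94] M [-0.015  0.061  0.426] w 35.37 q6 132.8
t 35.38 p [0.5295 0.036  0.0549] jaw 43.07 rp [-1.7994e+02  1.0000e-02] F [ 0.11  0.06 -1.05] M [0.09  0.162 0.435] w 35.53 q6 136.8
t 35.75 p [0.5295 0.036  0.0548] jaw 39.07 rp [-1.7995e+02  2.0000e-02] F [ 0.66  0.82 -0.96] M [0.156 0.15  0.518] w 35.77 q6 140.8
```

```bash
for i in 1 2 3; do python3 -m creep '[0,0,0,0,0,0,-1]' >/dev/null; python3 -c "
from meas import *
st()"; done
```

```text
t 35.88 p [0.5295 0.036  0.0548] jaw 39.13 rp [-1.7995e+02  2.0000e-02] F [-0.14  1.97 -2.28] M [0.156 0.14  0.478] w 35.37 q6 140.8
t 36.0 p [0.5295 0.036  0.0548] jaw 39.13 rp [-1.7995e+02  2.0000e-02] F [ 0.11  0.82 -2.75] M [0.188 0.204 0.499] w 35.52 q6 140.8
t 36.12 p [0.5295 0.036  0.0548] jaw 39.12 rp [-1.7995e+02  2.0000e-02] F [ 0.93  1.64 -1.6 ] M [0.182 0.185 0.477] w 36.02 q6 140.8
```

Torque reads steadily at about 0.485 N m, which is snug. Releasing with a limited opening because of the fence.

```bash
python3 -m creep '[0,0,0,0,0,0,-0.15,0,0,0,0,0,0,0.1,0,0,0,0,0,0,0.1,0,0,0,0,0,0,0.1]' ; python3 -c "
from meas import *
st()"; python3 -m creep '[0,0,-1,0,0,0,0.1,0,0,-3,0,0,0,0.1,0,0,-6,0,0,0,0.1,0,0,-10,0,0,0,0.1,0,0,-14,0,0,0,0.1,0,0,-17,0,0,0,0.1,0,0,-17,0,0,0,0.1]' ; python3 -c "
from meas import *
st();t=eyes.camera('top');s=eyes.camera('side');crop(s,220,120,180,130,4.4,'s14.png');crop(t,265,135,100,140,4.2,'t14.png');goto((.35,.05,.25),56)"
```

```text
time_s: 36.62
ee_pos: [0.5296, 0.036, 0.0549]
eef_rot: [-3.14, 0.0, -0.888]
force: [-0.3, 0.5, -0.1]
grip_width: 0.0516
t 36.62 p [0.5296 0.036  0.0549] jaw 39.1 rp [-1.7993e+02  1.0000e-02] F [-0.25  0.49 -0.11] M [ 0.019  0.174 -0.016] w 51.59 q6 140.8
time_s: 37.5
ee_pos: [0.5301, 0.0359, 0.2276]
eef_rot: [-3.137, -0.003, -0.888]
force: [-0.9, -0.1, -0.3]
grip_width: 0.0517
t 37.5 p [0.5301 0.0359 0.2276] jaw 39.11 rp [-1.7974e+02 -1.5000e-01] F [-0.91 -0.11 -0.34] M [0.09  0.133 0.037] w 51.68 q6 140.8
shift cm [-12.4   13.    -2.55] rot [ -0.05   0.02 -16.89]
```

View pics/s14.png

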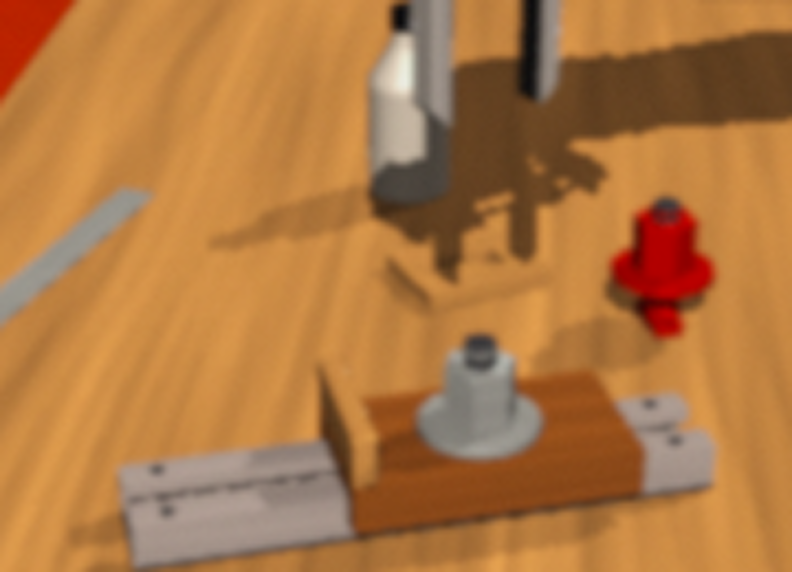

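Side view: the nut stands upright on the stop at (480,395), the gripper is clear, and the glue bottle and red decoy are in place. I'll move the arm aside and check whether the stop shifted.

```bash
python3 -m creep '[-2,2,0,0,0,0,0.1,-5,5,0,0,0,0,0.1,-8,8,-1,0,0,0,0.1,-11,11,-2,0,0,0,0.1,-12.4,13,-2.5,0,0,0,0.1,-12.4,13,-2.5,0,0,0,0.1]' ; python3 - <<'E'
from meas import *
st();t=eyes.camera('top');s=eyes.camera('side');crop(t,265,135,100,140,4.2,'t15.png')
t0,s0=pickle.load(open("c0.pkl","rb"))
# image shift of the stop: compare patches (fence+plate ends) via phase/template
for n,a,b,boxes in(("side",s0,s,[(285,198,30,45),(345,205,30,35),(250,280,40,60),(310,290,70,45),(298,120,25,40)]),("top",t0,t,[(284,176,48,20),(300,232,40,20),(170,158,40,36),(185,205,45,55),(450,168,42,32)])):
    ga,gb=[cv2.cvtColor(c["color"],cv2.COLOR_RGB2GRAY).astype(np.float32) for c in(a,b)]
    for x,y,w,h in boxes:
        M=cv2.matchTemplate(gb[y-5:y+h+5,x-5:x+w+5],ga[y:y+h,x:x+w],cv2.TM_CCOEFF_NORMED); _,v,_,l=cv2.minMaxLoc(M)
        i,j=l[1],l[0]; sub=lambda m,k:0 if k in(0,len(m)-1) else (m[k-1]-m[k+1])/(2*(m[k-1]-2*m[k]+m[k+1]))
        print(n,(x,y),"shift px",round(j-5+sub(M[i],j),2),round(i-5+sub(M[:,j],i),2),"corr",round(v,3))
E
```

```text
time_s: 38.35
ee_pos: [0.3495, 0.05, 0.2496]
eef_rot: [-3.14, 0.0, -0.888]
force: [-0.4, 1.3, 0.0]
grip_width: 0.0517
t 38.35 p [0.3495 0.05   0.2496] jaw 39.12 rp [-1.7993e+02  1.0000e-02] F [-0.37  1.32  0.03] M [ 0.077  0.127 -0.038] w 51.66 q6 143.0
side (285, 198) shift px -0.01 -0.04 corr 0.992
side (345, 205) shift px -0.01 0.0 corr 0.999
side (250, 280) shift px 0.28 -0.07 corr 0.977
side (310, 290) shift px 0.02 0.02 corr 0.997
side (298, 120) shift px 0.0 0.03 corr 0.999
top (284, 176) shift px -0.01 -0.02 corr 0.99
top (300, 232) shift px -0.0 0.02 corr 0.985
top (170, 158) shift px -0.05 -0.01 corr 0.976
top (185, 205) shift px 0.03 -0.0 corr 0.989
top (450, 168) shift px 0.0 0.0 corr 0.993
```

View pics/t15.png

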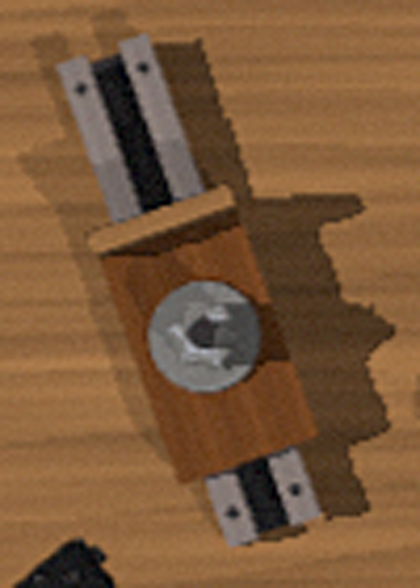

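Top view: the flange sits centred over the opening at (205,335). The stop and the bystanders show no measurable shift. Handing in.

```bash
python3 -c "
from station import ctrl
print(ctrl.hand_in())"
```

```text
the job is handed in; nothing more can be done
None
```

The T-bolt is in the rail, turned and tightened. The nut clamps the stop at about 0.485 N m (snug is 0.4 to 0.55). I let go, backed the arm away and handed in at about 38 s.

**How it went:**
- **Grip:** I took the nut by its flats and measured the head's angle in the side camera.
- **Lowering:** the head touched a lip twice on the way down, at about 17 N. I shifted it about 2 mm and it dropped into the slot without load.
- **Turning:** I turned it about 197 degrees clockwise in all: the quarter turn, then the nut run-down and the tightening.

**Last checks:**
- **Stop and bystanders:** against the first pictures, the stop, glue bottle and offcut moved less than 0.05 px. The tin matched that in the top view, but one side-view match gave 0.28 px, with a poorer fit.
- **Nut:** it stands upright with its flange flat on the plate, and the gripper is clear.
- **Forces:** the highest I read was about 33 N, when I pulled up to feel for the lips. Forces were read only between moves.

**What disagreed or could not be seen:**
- **Run-down torque:** it read only 0.05 to 0.14 N m while the nut ran on, below the stated 0.15 to 0.25. The lift tests still showed the head catching under the lips and the nut running down, and the torque then climbed as expected.
- **Head position:** I could not see it in the slot, so "square across" rests on those lift tests and the torque.
- **Side camera:** it disagreed with the robot by about 2 mm, so the final fit was found by feel.

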